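Uncap the digestion rotor

ROBOT

A 6-joint arm with a two-finger parallel gripper is mounted at the origin on the work surface. World frame = base frame: x ahead of the robot, y to its left, z up, the work surface at z = 0. Lengths are in m, angles in rad, forces in N, time in s.
With the tool pointing down it reaches from about 0.25 to 0.725 m from the base axis. Payload 4 kg.
Tool frame: the origin (TCP) lies between the finger pads; the fingertips stand 17 mm ahead of it and the grasp point (between the pads) lies 2 mm behind it; z points along the fingers, x is the direction in which the jaws open and shut, and the axes are right-handed (so a half turn about z gives the same grasp; the last joint's range is limited). The gripper opens to 85 mm and grips with 20 to 120 N. Pads are 22 mm wide; open, the fingers measure 114 mm over their backs; the gripper's body (76 mm by 85 mm) begins 54 mm behind the grasp point. The pads swing forward as they close: fully open they stand 13 mm farther back than shut.
Start: joints at [-1.337, 0.241, 0.005, 1.335, 0, 1.571], TCP at [0.116, -0.486, 0.248] pointing down, gripper open.
Joint ranges: [-2.72, 2.72], [-1.05, 1.87], [-1.09, 1.28], [-1.99, 2.15], [-1.42, 1.44], [-3.14, 3.14]. Speed limits (rad/s): [2.79, 2.79, 3.14, 3.14, 3.14, 3.14].

INTERFACE

Orientations are given as a unit quaternion [x, y, z, w].
In Python, from workcell import telemetry, cams, workorder gives the robot as it stands. The module is installed in compiled form; this text tells all that it offers.
- The arm moves only by the tool apply_moves, never from a script. Its argument "moves" is a list that holds one entry, the list of rows, each a list of 4 numbers: the shift along the tool's x, y, z in mm, then the turn about the tool's z in degrees. A call has exactly 10 rows; each row shifts and turns the pose as measured when the row begins, along the tool's axes as they then stand; what a row does not reach is not made up. A row lasts 1/10 s, in which the tool goes at most 50 mm and 8.59 degrees, less where a joint would pass 70% of its speed; a pose out of reach is approached as far as the arm can. A call with a gripper value outside its range is refused whole. "hand" is the gripper's target within -1 to 1 (fully open at 1, half-way at 0, shut at -1), set as the call begins (left out, the last holds). The fingers move at their own pace and stop on an object; the grip force is fixed at half the most. Time passes only in rows, so rows that do not move let the fingers close, or fill a call up. It gives the time, the measured TCP pose, the force and the opening at its end, in the units of the state.
- telemetry.get_obs(): the state, without advancing time (a new reading comes with each control period).
- cams.camera(name): name is "side" or "top" or "wrist"; returns a dict with "color" (400x640x3 uint8, red, green, blue), "fovy" (degrees; the focal length in pixels is half the picture's height over the tangent of half this angle, whatever the lens; pixels are square), "cx", "cy" (the principal point, pixels), "camera_from_world" (4x4, takes a point from world to camera coordinates). Camera axes: x right, y down, z forward; pixel columns grow to the right and rows downward; lengths in m; the calibration is good to about 2 mm. The wrist camera is an equidistant fisheye: a pixel r from the principal point sees the ray r / f radians off the axis. A picture is of the moment at which its call begins. There is no depth.
- workorder.job_done(): hands the job in, once; it reports no verdict.
The state is a dict: "clock": time; "joint_pos": joint angles; "joint_vel": joint speeds; "tau": joint torques, N m; "eef_pos": TCP position; "tool_rot": TCP orientation; "ft_force": force on the tool from outside, world axes, zero at the start; "ft_torque": the same for the moment, N m; "grip_width": finger opening in m.
Only numpy, scipy, OpenCV 4.12 (cv2) and the standard library are available. Lean on these libraries where they do the work, as an engineer would, in place of code of your own. Each camera call takes 0.05 s, during which the arm holds its last target. There are 200 camera calls.

TASK

Open the digestion vessels for rinsing: with the black bar handle turn the rotor click by click to bring each vessel that still has a cap to the opening of the splash guard, pull its snap-in cap straight up and out there, and put it down in the steel rinse tray, the caps side by side and not on top of one another. When no cap is left on the rotor, turn it until the reference vessel, the one with the brass nut, has clicked in at the opening and leave it there. Do not shift the crucible, the beaker or the wash bottle.

Things in the scene. Friction and masses are not known exactly. Their poses are not given: they have to be found in the camera images.
- stand: fixed stand, 330 mm square, with a clear splash guard; origin on the table under the rotor axis, z up, -x towards the guard's opening. Guard roof 195 to 200 mm above the table. The opening is cut out of roof and front wall: 170 mm wide (85 either side of the stand's x axis), from 72 to 158 mm in front of the axis. Vessels elsewhere are closely covered by the roof
- opening (a point): middle of the opening, 110 mm from the rotor axis towards the stand's -x, 150 mm above the table: a vessel that has clicked in at the opening has its rim centre here. The rotor's flat top plate (radius 140 mm) lies 12 mm lower
- rotor: the rotor that carries the vessels, turning about the vertical without stops; origin on its axis at table height, -x axis towards the reference vessel. Six click stops 60 degrees apart: in each, one vessel stands exactly at the opening. The sprung detent draws the rotor in within about 3 degrees and takes about 0.25 N m to leave; between stops the rotor turns freely and stays where it is left
- handle (a point): centre of the black bar handle on the rotor axis, over the roof: 64 mm long (its x axis), 18 mm thick, 36 mm tall (210 to 246 mm above the table), turning with the rotor; its -x end, with a white mark, points to the reference vessel. Nothing else stands over the roof. Grip it across its 18 mm from above
- ref_vessel (a point): top centre (150 mm up) of the reference vessel: closed, with a fixed brass hexagon nut and sensor stub up to 185 mm above the table; 110 mm from the rotor axis
- tray: loose steel rinse tray, 160 (its x) x 140 (its y) x 35 mm, walls and floor 4 mm, origin at the centre of its underside
- cap1_mid (a point): white snap-in cap, 55 mm tall, 60 g, round about its z (up when standing on its plug); point at its centre. Above it: pull knob 22 mm across, to 27.5 mm up; below: flange 48 mm across, 2.5 to 8.5 mm down, and plug 29 mm across. In its vessel this point is 8.5 mm over the rim; two sprung balls hold the plug: pull straight up, about 10 N, free after 20 mm. Grip the knob 8 mm under its top
- cap2_mid (a point): a cap just like cap1, belonging to vessel2
- cap3_mid (a point): a cap just like cap1, belonging to vessel3
- cap4_mid (a point): a cap just like cap1, belonging to vessel4
- cap5_mid (a point): a cap just like cap1, belonging to vessel5
- vessel1 (a point): rim centre of vessel1, white, 46 mm across, fixed in the rotor, 60 degrees anticlockwise (from above) from the reference vessel; capped, or open with a dark 33 mm mouth
- vessel2 (a point): rim centre of vessel2, white, 46 mm across, fixed in the rotor, 120 degrees anticlockwise (from above) from the reference vessel; capped, or open with a dark 33 mm mouth
- vessel3 (a point): rim centre of vessel3, white, 46 mm across, fixed in the rotor, 180 degrees anticlockwise (from above) from the reference vessel; capped, or open with a dark 33 mm mouth
- vessel4 (a point): rim centre of vessel4, white, 46 mm across, fixed in the rotor, 240 degrees anticlockwise (from above) from the reference vessel; capped, or open with a dark 33 mm mouth
- vessel5 (a point): rim centre of vessel5, white, 46 mm across, fixed in the rotor, 300 degrees anticlockwise (from above) from the reference vessel; capped, or open with a dark 33 mm mouth
- crucible_mid (a point): bystander: small white porcelain crucible, 44 mm across, 34 mm tall, in a white foam block (170 x 120 x 47 mm, fixed)
- beaker_mid (a point): bystander: glass beaker, 70 mm across, 95 mm tall
- wash_bottle_mid (a point): bystander: white wash bottle, 68 mm across, 200 mm tall with its spout
There are look-alikes about, which are no part of the job. What is shaped like the part that bears cap3_mid but blue or red is not meant.

How it is judged:
At the end, for the whole second after the job is handed in: Every cap that was on the rotor lies or stands inside the rinse tray, at rest, directly on its floor (cap centre under 45 mm above the tray's underside, inside its walls); the rotor is at rest with the reference vessel clicked in, within 5 mm of the middle of the opening (horizontal distance between ref_vessel and opening below 0.005 m and angular speed of rotor below 0.05 rad/s and linear speed of each of tray, cap1, cap2, cap3, cap4, cap5 below 0.03 m/s and x of cap1_mid in the frame of tray between -0.074 and 0.074 m and y of cap1_mid in the frame of tray between -0.064 and 0.064 m and z of cap1_mid in the frame of tray between 0 and 0.045 m and x of cap2_mid in the frame of tray between -0.074 and 0.074 m and y of cap2_mid in the frame of tray between -0.064 and 0.064 m and z of cap2_mid in the frame of tray between 0 and 0.045 m and x of cap3_mid in the frame of tray between -0.074 and 0.074 m and y of cap3_mid in the frame of tray between -0.064 and 0.064 m and z of cap3_mid in the frame of tray between 0 and 0.045 m and x of cap4_mid in the frame of tray between -0.074 and 0.074 m and y of cap4_mid in the frame of tray between -0.064 and 0.064 m and z of cap4_mid in the frame of tray between 0 and 0.045 m and x of cap5_mid in the frame of tray between -0.074 and 0.074 m and y of cap5_mid in the frame of tray between -0.064 and 0.064 m and z of cap5_mid in the frame of tray between 0 and 0.045 m); the robot touches nothing.
It fails at once if the crucible is shifted by more than 25 mm (distance of crucible_mid from where it was at the start of the episode above 0.025 m).
It fails at once if the beaker is shifted by more than 25 mm (distance of beaker_mid from where it was at the start of the episode above 0.025 m).
It fails at once if the wash bottle is shifted by more than 25 mm (distance of wash_bottle_mid from where it was at the start of the episode above 0.025 m).
Of cap1, cap2, cap3, cap4, cap5 only 3 to 4 are there at a start; the rules pass over those that are not, and their reading is None.
At some moment in a run one of tray may be knocked a few centimetres aside while the robot is not near it.
Once in a run the grip may slacken for a moment while it holds something.
It also fails if it takes over 210 s, if anything falls off the work surface, if the arm or the gripper's body presses on something with over 40 N, if the wrist force passes 120 N, or if a joint passes its speed limit or range.

## Working session

There is one attempt and no reset: what is moved stays moved. The work goes in short steps, Python scripts to look and compute and a tool call to move; the robot and the scene stay as the last step left them, time stands still between calls to the robot, and variables do not carry over. Pictures are saved under pics/ and viewed, about 12 in all and at most 16, crops included, and the job is handed in when it is done.

Besides the shell and the picture viewer there is one more tool, called as name(argument=value, ...) on one line, values as JSON. apply_moves: Moves the arm, as the interface text tells. Its arguments: {"type":"object","properties":{"moves":{"type":"array"},"hand":{"type":"number"}},"required":["moves"]}

```bash
mkdir -p pics; cat > h.py <<'E'
import numpy as np, cv2
from workcell import telemetry, cams, workorder
def snap(n,f=None):
    c=cams.camera(n); 
    if f: cv2.imwrite('pics/'+f,c['color'][:,:,::-1])
    return c
def foc(c): return 200/np.tan(np.radians(c['fovy']/2))
def ray(c,u,v,fish=False):
    f=foc(c); x=(u-c['cx'])/f; y=(v-c['cy'])/f
    if fish:
        r=np.hypot(x,y); s=np.sin(r)/r if r>1e-9 else 1; d=np.array([x*s,y*s,np.cos(r)])
    else: d=np.array([x,y,1.])
    M=np.array(c['camera_from_world']); R=M[:3,:3]; return -R.T@M[:3,3], R.T@d
def atz(c,u,v,z,fish=False):
    o,d=ray(c,u,v,fish); return (o+d*(z-o[2])/d[2]).round(4)
def proj(c,p,fish=False):
    M=np.array(c['camera_from_world']); q=M[:3,:3]@np.array(p)+M[:3,3]; f=foc(c)
    if fish:
        r=np.hypot(q[0],q[1]); t=np.arctan2(r,q[2]); return np.array([c['cx']+f*t*q[0]/r,c['cy']+f*t*q[1]/r]).round(1)
    return np.array([c['cx']+f*q[0]/q[2],c['cy']+f*q[1]/q[2]]).round(1)
E
python3 - <<'E'
from h import *
for n in ('top','side','wrist'):
    c=snap(n,n+'0.png'); print(n,c['fovy'],c['cx'],c['cy'],np.array(c['camera_from_world']).round(3).tolist())
o=telemetry.get_obs(); print({k:np.round(v,3).tolist() for k,v in o.items()})
E
```

```text
top 57.37760505539824 308.96305759166916 197.62394929301095 [[-0.006, -1.0, -0.006, -0.008], [-0.995, 0.007, -0.101, 0.522], [0.101, 0.005, -0.995, 1.01], [0.0, 0.0, 0.0, 1.0]]
side 52.989797210573855 314.65314992848187 198.69357426800693 [[0.964, -0.264, -0.001, -0.496], [-0.188, -0.683, -0.705, 0.189], [0.186, 0.681, -0.709, 0.979], [0.0, 0.0, 0.0, 1.0]]
wrist 65.70646984690485 320.49667243870266 204.10540173267782 [[0.233, -0.972, -0.001, -0.501], [-0.924, -0.222, 0.312, -0.041], [-0.303, -0.072, -0.95, 0.379], [0.0, 0.0, 0.0, 1.0]]
{'clock': 0.15, 'joint_pos': [-1.337, 0.241, 0.004, 1.335, -0.0, 1.571], 'joint_vel': [-0.0, -0.004, 0.005, 0.001, -0.001, 0.0], 'tau': [-0.001, -37.263, 25.264, 0.012, 0.0, -0.0], 'eef_pos': [0.116, -0.486, 0.248], 'tool_rot': [0.785, -0.62, -0.001, -0.0], 'ft_force': [0.791, 0.08, 0.46], 'ft_torque': [-0.03, -0.041, 0.041], 'grip_width': 0.085}
```

View pics/top0.png

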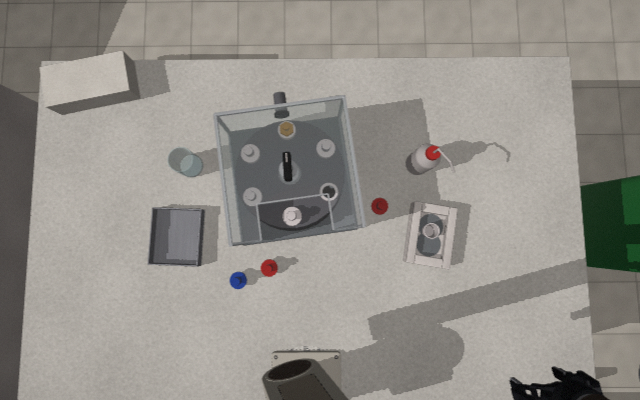

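View pics/side0.png

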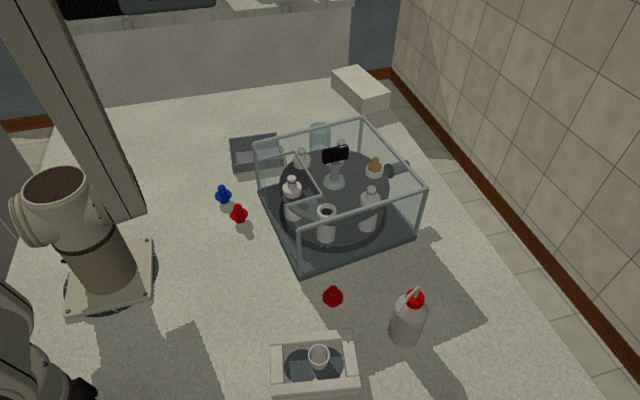

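```bash
python3 - <<'E'
import cv2
a=cv2.imread('pics/top0.png')[85:295,140:400]
cv2.imwrite('pics/c1.png',cv2.resize(a,None,fx=2.85,fy=2.85,interpolation=cv2.INTER_CUBIC))
E
```

```text
(no output)
```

View pics/c1.png

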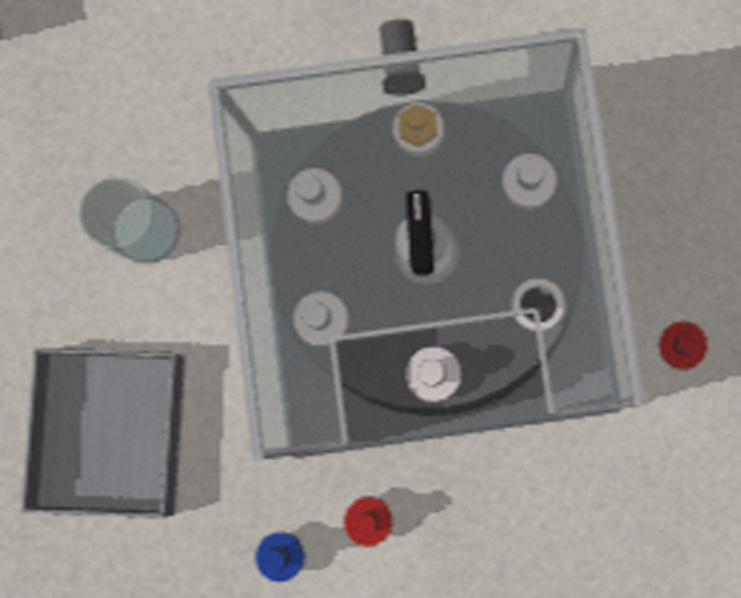

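```bash
cat >> h.py <<'E'
from scipy.spatial.transform import Rotation as Ro
def pose():
    o=telemetry.get_obs(); return np.array(o['eef_pos']),Ro.from_quat(o['tool_rot']),o
def plan(t,yaw=None):
    "t: TCP target; yaw: desired world direction (deg) of tool x (mod 180). prints shift in current tool axes mm, turn about tool z deg"
    p,R,o=pose(); s=R.inv().apply(np.array(t)-p)*1000
    x=R.as_matrix()[:,0]; y0=np.degrees(np.arctan2(x[1],x[0]))
    print('clk',round(o['clock'],2),'p',p.round(4),'yaw',round(y0,2),'tilt',R.as_matrix()[:,2].round(4),'w',round(o['grip_width'],4),'F',np.round(o['ft_force'],1),'j',np.round(o['joint_pos'],2))
    print(' shift',s.round(1))
    if yaw is not None:
        d=(yaw-y0+90)%180-90; print(' turn about tool z',round(-d,2), 'j6',o['joint_pos'][5])
E
python3 - <<'E'
from h import *
c=cams.camera('top')
P=lambda u,v,z: atz(c,140+(u+.5)/2.85-.5,85+(v+.5)/2.85-.5,z)
R=[P(*q,.2) for q in [(213,83),(582,32),(637,403),(262,457)]]; R=np.array(R)
print('roof',R.tolist(),R.mean(0)); 
for i in range(4):
    d=R[(i+1)%4]-R[i]; print(np.hypot(*d[:2]),np.degrees(np.arctan2(d[1],d[0])))
Q=np.array([P(*q,.2) for q in [(331,340),(535,312),(550,412),(345,443)]]);print('open',Q.tolist(),Q.mean(0))
print('cap',P(432,372,.186),'nut',P(418,122,.185),'hA',P(416,192,.246),'hB',P(421,272,.246),'wf',P(418,200,.246))
for k,q in dict(v1=(312,186),v2=(318,313),v5=(530,176)).items(): print(k,P(*q,.186))
T=np.array([P(*q,.035) for q in [(37,351),(184,353),(173,515),(25,510)]]);print('tray',T.tolist(),T.mean(0))
for i in range(4):
    d=T[(i+1)%4]-T[i]; print(np.hypot(*d[:2]),np.degrees(np.arctan2(d[1],d[0])))
plan([0.3,0,.4],0)
E
```

```text
roof [[0.7091, 0.2153, 0.2], [0.7511, -0.098, 0.2], [0.4363, -0.1381, 0.2], [0.3942, 0.169, 0.2]] [0.572675 0.03705  0.2     ]
0.31610265737573295 -82.36463213730612
0.3173437410758246 -172.7406181842731
0.30997228908404056 97.8059577760976
0.3182855636060171 8.364314668857592
open [[0.4898, 0.1133, 0.2], [0.5119, -0.0554, 0.2], [0.4294, -0.0668, 0.2], [0.4052, 0.1012, 0.2]] [0.459075 0.023075 0.2     ]
cap [0.4636 0.0307 0.186 ] nut [0.6783 0.0425 0.185 ] hA [0.6032 0.0399 0.246 ] hB [0.5391 0.036  0.246 ] wf [0.5967 0.0383 0.246 ]
v1 [0.6228 0.1328 0.186 ]
v2 [0.5139 0.1266 0.186 ]
v5 [ 0.6301 -0.0531  0.186 ]
tray [[0.4948, 0.4284, 0.035], [0.4919, 0.2831, 0.035], [0.3345, 0.2902, 0.035], [0.3401, 0.4343, 0.035]] [0.415325 0.359    0.035   ]
0.14532893724238127 -91.14339781748906
0.1575600520436573 177.4172524701636
0.14420877227131504 87.77449696517537
0.1548124671982202 -2.1841069349390216
clk 0.2 p [ 0.1158 -0.486   0.2477] yaw -76.61 tilt [-3.0e-04  1.3e-03 -1.0e+00] w 0.0854 F [0.4 0.  0.4] j [-1.34  0.24  0.    1.34  0.    1.57]
 shift [-430.3 -291.8 -151.7]
 turn about tool z -76.61 j6 1.5708162078076686
```

apply_moves(moves=[[[-22, -31, -12, 0], [-22, -31, -12, 0], [-22, -31, -12, 0], [-22, -31, -12, 0], [-22, -31, -12, 0], [-22, -31, -12, 0], [-22, -31, -12, 0], [-22, -31, -12, 0], [-22, -31, -12, 0], [-22, -31, -12, 0]]], hand=1)

```text
clock: 1.2
eef_pos: [0.3723, -0.1928, 0.3689]
tool_rot: [0.781, -0.624, -0.003, -0.002]
ft_force: [0.1, -0.9, -0.1]
grip_width: 0.085
```

apply_moves(moves=[[[0, 0, 0, -8.5], [0, 0, 0, -8.5], [0, 0, 0, -8.5], [0, 0, 0, -8.5], [0, 0, 0, -8.5], [0, 0, 0, -8.5], [0, 0, 0, -8.5], [0, 0, 0, -8.5], [0, 0, 0, -8.5], [0, 0, 0, -8.5]]], hand=0)

```text
clock: 2.2
eef_pos: [0.3759, -0.1871, 0.3691]
tool_rot: [0.997, 0.078, -0.001, -0.004]
ft_force: [-0.6, -0.1, 0.4]
grip_width: 0.0431
```

apply_moves(moves=[[[0, 0, 0, -8.5], [0, 0, 0, -8.5], [0, 0, 0, -8.5], [0, 0, 0, -8.5], [0, 0, 0, -8.5], [0, 0, 0, -8.5], [0, 0, 0, -8.5], [0, 0, 0, -8.5], [0, 0, 0, -8.5], [0, 0, 0, -8.5]]])

```text
clock: 3.2
eef_pos: [0.3746, -0.1864, 0.3672]
tool_rot: [0.677, 0.736, 0.002, -0.006]
ft_force: [0.0, 0.4, 0.2]
grip_width: 0.0428
```

```bash
python3 -c "
from h import *
plan([.571,.037,.33],93.3)"
```

```text
clk 3.2 p [ 0.3746 -0.1864  0.3672] yaw 94.85 tilt [-0.0066  0.0102 -0.9999] w 0.0428 F [0.  0.4 0.2] j [-0.47  0.06  0.1   1.62  0.01 -0.55]
 shift [205.6 214.8  38.1]
 turn about tool z 1.55 j6 -0.550798433900847
```

apply_moves(moves=[[[23, 24, 0, 0.2], [23, 24, 0, 0.2], [23, 24, 0, 0.2], [23, 24, 0, 0.2], [23, 24, 0, 0.2], [23, 24, 5, 0.2], [23, 24, 8, 0.2], [23, 24, 10, 0.2], [20, 20, 10, 0], [0, 0, 0, 0]]])

```text
clock: 4.2
eef_pos: [0.5779, 0.0402, 0.331]
tool_rot: [0.688, 0.726, -0.0, -0.006]
ft_force: [0.2, -0.2, 0.4]
grip_width: 0.0428
```

```bash
python3 -c "
from h import *
c=snap('wrist','w1.png')
plan([.571,.037,.23],93.3)
print(np.array(c['camera_from_world']).round(3).tolist())
for n,p in dict(A=(.603,.039,.246),B=(.539,.036,.246),cap=(.4636,.0307,.186)).items(): print(n,proj(c,p,True))
"
```

```text
clk 4.25 p [0.5772 0.0391 0.3319] yaw 93.03 tilt [-0.0091  0.0081 -0.9999] w 0.0425 F [0.5 0.1 0.9] j [0.06 0.4  0.44 1.62 0.01 0.01]
 shift [ -2.6  -5.4 101.9]
 turn about tool z -0.27 j6 0.01032923565176928
[[-0.055, 0.998, 0.008, -0.009], [0.951, 0.05, 0.305, -0.616], [0.304, 0.025, -0.952, 0.282], [0.0, 0.0, 0.0, 1.0]]
A [318.3 250.2]
B [318.9 166.2]
cap [317.3  67.7]
```

View pics/w1.png

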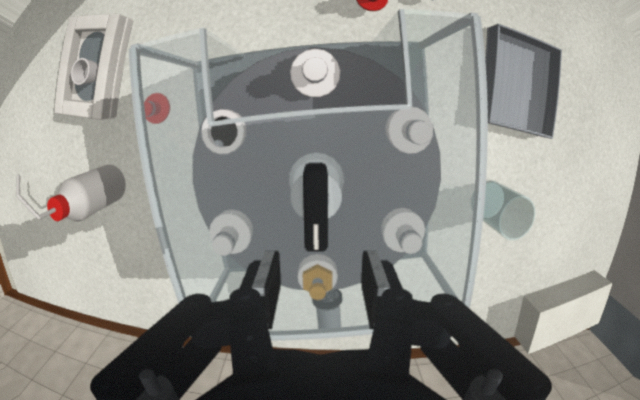

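apply_moves(moves=[[[-1, -2, 10, 0], [-1, -2, 15, 0], [-1, -1, 15, 0], [0, 0, 15, 0], [0, 0, 15, 0], [0, 0, 15, 0], [0, 0, 10, 0], [0, 0, 6, 0], [0, 0, 0, 0], [0, 0, 0, 0]]])

```text
clock: 5.25
eef_pos: [0.5679, 0.0289, 0.2336]
tool_rot: [0.691, 0.723, 0.001, -0.003]
ft_force: [0.2, -0.1, -0.1]
grip_width: 0.0425
```

```bash
python3 -c "
from h import *
plan([.571,.0365,.23],93.3)"
```

```text
clk 5.25 p [0.5679 0.0289 0.2336] yaw 92.57 tilt [-0.0035  0.0054 -1.    ] w 0.0425 F [ 0.2 -0.1 -0.1] j [0.05 0.39 0.17 1.36 0.01 0.  ]
 shift [7.5 3.4 3.7]
 turn about tool z -0.73 j6 0.0030503982385142055
```

apply_moves(moves=[[[3, 1, 1, -0.5], [3, 1, 1, 0], [1, 1, 1, 0], [0, 0, 0, 0], [0, 0, 0, 0], [0, 0, 0, 0], [0, 0, 0, 0], [0, 0, 0, 0], [0, 0, 0, 0], [0, 0, 0, 0]]])

```text
clock: 6.25
eef_pos: [0.5722, 0.0371, 0.2327]
tool_rot: [0.687, 0.726, 0.002, -0.002]
ft_force: [-0.2, 0.4, 0.7]
grip_width: 0.0425
```

```bash
python3 -c "
from h import *
plan([.571,.0365,.23],93.3)"
```

```text
clk 6.25 p [0.5722 0.0371 0.2327] yaw 93.16 tilt [ 6.0e-04  5.6e-03 -1.0e+00] w 0.0425 F [-0.2  0.4  0.7] j [0.06 0.39 0.18 1.35 0.01 0.01]
 shift [-0.5 -1.2  2.7]
 turn about tool z -0.14 j6 0.006812367264751934
```

Close on the handle.

apply_moves(moves=[[[0, 0, 1, 0], [0, 0, 0, 0], [0, 0, 0, 0], [0, 0, 0, 0], [0, 0, 0, 0], [0, 0, 0, 0], [0, 0, 0, 0], [0, 0, 0, 0], [0, 0, 0, 0], [0, 0, 0, 0]]], hand=-1)

```text
clock: 7.25
eef_pos: [0.5721, 0.0369, 0.2318]
tool_rot: [0.687, 0.726, 0.002, -0.001]
ft_force: [0.2, 0.5, -0.3]
grip_width: 0.017
```

```bash
python3 -c "
from h import *
plan([.571,.0365,.23],97.7)"
```

```text
clk 7.25 p [0.5721 0.0369 0.2318] yaw 93.17 tilt [ 8.0e-04  4.7e-03 -1.0e+00] w 0.017 F [ 0.2  0.5 -0.3] j [0.06 0.39 0.18 1.35 0.   0.01]
 shift [-0.4 -1.1  1.8]
 turn about tool z -4.53 j6 0.006815388353241007
```

apply_moves(moves=[[[0, 0, 0, -1.5], [0, 0, 0, -1.5], [0, 0, 0, -1], [0, 0, 0, -0.5], [0, 0, 0, 0], [0, 0, 0, 0], [0, 0, 0, 0], [0, 0, 0, 0], [0, 0, 0, 0], [0, 0, 0, 0]]])

```text
clock: 8.25
eef_pos: [0.5721, 0.0368, 0.2318]
tool_rot: [0.657, 0.754, 0.002, -0.001]
ft_force: [-0.9, 0.9, 0.8]
grip_width: 0.0172
```

```bash
python3 -c "
from h import *
plan([.571,.0365,.23],97.7); print(pose()[2]['ft_torque'])"
```

```text
clk 8.25 p [0.5721 0.0368 0.2318] yaw 97.93 tilt [ 8.0e-04  4.9e-03 -1.0e+00] w 0.0172 F [-0.9  0.9  0.8] j [ 0.06  0.39  0.18  1.35  0.   -0.08]
 shift [-0.1 -1.2  1.8]
 turn about tool z 0.23 j6 -0.07656260885293122
[-0.13495157  0.05536765 -0.27427996]
```

apply_moves(moves=[[[0, 0, 0, 0], [0, 0, 0, 0], [0, 0, 0, 0], [0, 0, -10, 0], [0, 0, -15, 0], [0, 0, -15, 0], [0, -25, -10, 0], [0, -25, 0, 0], [0, -25, 0, 0], [0, -25, 0, 0]]], hand=0)

```text
clock: 9.25
eef_pos: [0.4738, 0.0227, 0.2872]
tool_rot: [0.655, 0.755, 0.004, 0.0]
ft_force: [0.7, 0.3, 0.5]
grip_width: 0.0427
```

```bash
python3 -c "
from h import *
c=snap('wrist','w2.png'); t=snap('top','t2.png')
plan([.462,.0222,.23],97.7)
print(proj(c,(.462,.0222,.186),True),proj(c,(.572,.037,.246),True))
a=c['color'][:,:,::-1][0:300,120:520]
b=t['color'][:,:,::-1][90:250,200:380]
b=cv2.resize(b,(338,300),interpolation=cv2.INTER_CUBIC)
cv2.imwrite('pics/m2.png',np.hstack([a,b]))
"
```

```text
clk 9.35 p [0.4719 0.0225 0.2876] yaw 98.09 tilt [ 0.0046  0.006  -1.    ] w 0.0428 F [0.9 0.2 1.4] j [ 0.04  0.17  0.02  1.41  0.01 -0.1 ]
 shift [  0.8 -10.2  57.6]
 turn about tool z 0.39 j6 -0.09708883155311737
[323.7 195.9] [322.7 359.7]
```

View pics/m2.png

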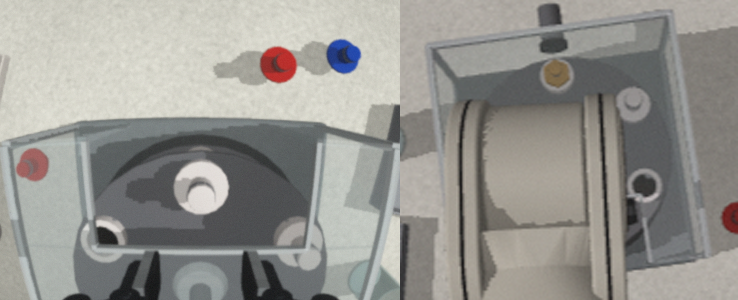

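apply_moves(moves=[[[0, -4, 10, 0], [0, -4, 15, 0], [0, -2, 15, 0], [0, 0, 10, 0], [0, 0, 5, 0], [0, 0, 2, 0], [0, 0, 0, 0], [0, 0, 0, 0], [0, 0, 0, 0], [0, 0, 0, 0]]])

```text
clock: 10.35
eef_pos: [0.4686, 0.0219, 0.2355]
tool_rot: [0.655, 0.755, 0.009, 0.005]
ft_force: [0.0, -0.4, -0.9]
grip_width: 0.0429
```

```bash
python3 -c "
from h import *
plan([.462,.0215,.177],97.7)"
```

```text
clk 10.35 p [0.4686 0.0219 0.2355] yaw 98.13 tilt [ 0.0192  0.007  -0.9998] w 0.0429 F [ 0.  -0.4 -0.9] j [ 0.04  0.17 -0.12  1.26  0.01 -0.1 ]
 shift [ 0.3 -7.7 58.4]
 turn about tool z 0.43 j6 -0.09885639565661865
```

apply_moves(moves=[[[0, -3, 5, 0], [0, -3, 6, 0], [0, -1, 6, 0], [0, 0, 6, 0], [0, 0, 6, 0], [0, 0, 6, 0], [0, 0, 6, 0], [0, 0, 5, 0], [0, 0, 4, 0], [0, 0, 0, 0]]])

```text
clock: 11.35
eef_pos: [0.4614, 0.0212, 0.1804]
tool_rot: [0.655, 0.755, 0.009, 0.005]
ft_force: [-0.6, -0.1, 0.2]
grip_width: 0.0426
```

```bash
python3 -c "
from h import *
plan([.462,.0215,.177],97.7)"
```

```text
clk 11.35 p [0.4614 0.0212 0.1804] yaw 98.13 tilt [ 0.018   0.0069 -0.9998] w 0.0426 F [-0.6 -0.1  0.2] j [ 0.04  0.2  -0.24  1.12  0.01 -0.1 ]
 shift [0.2 0.5 3.4]
 turn about tool z 0.43 j6 -0.09979281135891355
```

apply_moves(moves=[[[0, 0, 3, 0], [0, 0, 0, 0], [0, 0, 0, 0], [0, 0, 0, 0], [0, 0, 0, 0], [0, 0, 0, 0], [0, 0, 0, 0], [0, 0, 0, 0], [0, 0, 0, 0], [0, 0, 0, 0]]], hand=-1)

```text
clock: 12.35
eef_pos: [0.4616, 0.0214, 0.1772]
tool_rot: [0.655, 0.755, 0.009, 0.004]
ft_force: [-0.8, 0.7, -1.8]
grip_width: 0.02
```

apply_moves(moves=[[[0, 0, -3, 0], [0, 0, -4, 0], [0, 0, -5, 0], [0, 0, -6, 0], [0, 0, -8, 0], [0, 0, -10, 0], [0, 0, -12, 0], [0, 0, -14, 0], [0, 0, -14, 0], [0, 0, -14, 0]]])

```text
clock: 13.35
eef_pos: [0.4599, 0.0204, 0.2757]
tool_rot: [0.655, 0.755, 0.009, 0.006]
ft_force: [0.3, -0.7, -0.8]
grip_width: 0.0204
```

```bash
python3 -c "
from h import *
plan([.462,.0215,.275],97.7)"
```

```text
clk 13.35 p [0.4599 0.0204 0.2757] yaw 98.12 tilt [ 0.0207  0.0068 -0.9998] w 0.0204 F [ 0.3 -0.7 -0.8] j [ 0.04  0.13 -0.06  1.36  0.01 -0.1 ]
 shift [0.8 2.3 0.7]
 turn about tool z 0.42 j6 -0.1010722966067967
```

apply_moves(moves=[[[20, 3, 0, 0], [35, 4, 0, 0], [40, 5, 0, 0], [45, 6, 0, 0], [45, 6, 0, 0], [45, 6, 0, 0], [45, 6, 0, 0], [40, 5, 0, 0], [25, 3, 0, 0], [10, 1, 0, 0]]])

```text
clock: 14.35
eef_pos: [0.4605, 0.3858, 0.2959]
tool_rot: [0.658, 0.753, 0.02, 0.013]
ft_force: [0.3, -0.1, -1.3]
grip_width: 0.0202
```

```bash
python3 -c "
from h import *
c=snap('wrist','w3.png'); t=snap('top','t3.png')
plan([.4544,.3897,.052],97.7)
for p in [(.4948,.4284),(.4919,.2831),(.3345,.2902),(.3401,.4343)]: print(proj(c,(*p,.035),True),proj(t,(*p,.035)))
cv2.imwrite('pics/m3.png',np.hstack([cv2.resize(c['color'][:,:,::-1],(480,300)),cv2.resize(t['color'][180:300,110:230,::-1],(300,300))]))
"
```

```text
clk 14.45 p [0.4606 0.3844 0.2957] yaw 97.65 tilt [ 0.0456  0.0129 -0.9989] w 0.02 F [ 0.3 -0.2 -0.3] j [ 0.7   0.4   0.35  1.48 -0.02  0.57]
 shift [  4.4 -16.9 243.2]
 turn about tool z -0.05 j6 0.5710793456103731
[349.4 189.4] [152.6 207.8]
[239.3 173.5] [204.3 208.5]
[256.3  51.3] [200.4 265.4]
[373.7  70.6] [148.5 263.6]
```

View pics/m3.png

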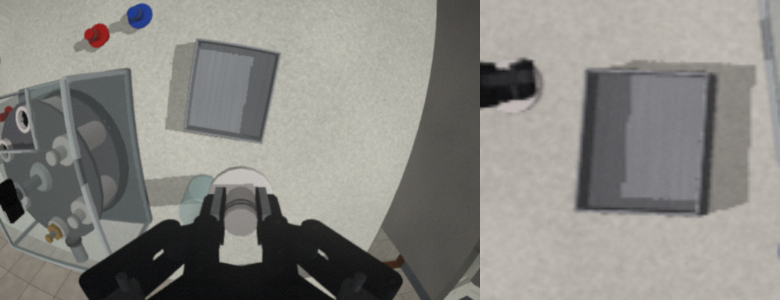

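apply_moves(moves=[[[5, -8, 15, 0], [4, -8, 20, 0], [0, 0, 20, 0], [0, 0, 20, 0], [0, 0, 20, 0], [0, 0, 20, 0], [0, 0, 20, 0], [0, 0, 15, 0], [0, 0, 10, 0], [0, 0, 0, 0]]])

```text
clock: 15.45
eef_pos: [0.4563, 0.3745, 0.1379]
tool_rot: [0.666, 0.745, 0.021, 0.017]
ft_force: [-0.6, -0.4, -0.5]
grip_width: 0.0203
```

```bash
python3 -c "
from h import *
plan([.4544,.395,.053],97.7)"
```

```text
clk 15.45 p [0.4563 0.3745 0.1379] yaw 96.45 tilt [ 0.0527  0.0089 -0.9986] w 0.0203 F [-0.6 -0.4 -0.5] j [ 0.7   0.45  0.01  1.08 -0.03  0.59]
 shift [20.3 -4.1 84.9]
 turn about tool z -1.25 j6 0.5872541045731475
```

apply_moves(moves=[[[6, -1, 8, 0], [6, -1, 10, 0], [5, 0, 10, 0], [4, 0, 10, 0], [2, 0, 10, 0], [1, 0, 10, 0], [1, 0, 8, 0], [1, 0, 5, 0], [0, 0, 2, 0], [0, 0, 0, 0]]])

```text
clock: 16.45
eef_pos: [0.4564, 0.4035, 0.0607]
tool_rot: [0.666, 0.745, 0.022, 0.017]
ft_force: [0.0, -0.5, -0.2]
grip_width: 0.0203
```

```bash
python3 -c "
from h import *
plan([.4544,.395,.053],97.7)"
```

```text
clk 16.45 p [0.4564 0.4035 0.0607] yaw 96.44 tilt [ 0.0553  0.0106 -0.9984] w 0.0203 F [ 0.  -0.5 -0.2] j [ 0.74  0.56 -0.03  0.93 -0.03  0.62]
 shift [-8.2 -3.4  7.5]
 turn about tool z -1.26 j6 0.6247363826230039
```

apply_moves(moves=[[[-4, -2, 2, 0], [-3, -1, 2, 0], [-1, 0, 2, 0], [0, 0, 1, 0], [0, 0, 0, 0], [0, 0, 0, 0], [0, 0, 0, 0], [0, 0, 0, 0], [0, 0, 0, 0], [0, 0, 0, 0]]])

```text
clock: 17.45
eef_pos: [0.4558, 0.395, 0.0551]
tool_rot: [0.666, 0.745, 0.024, 0.017]
ft_force: [-0.1, -0.3, -0.0]
grip_width: 0.0199
```

```bash
python3 -c "
from h import *
plan([.4544,.395,.053],97.7)"
```

```text
clk 17.45 p [0.4558 0.395  0.0551] yaw 96.39 tilt [ 0.0582  0.013  -0.9982] w 0.0199 F [-0.1 -0.3 -0. ] j [ 0.73  0.55 -0.06  0.91 -0.03  0.62]
 shift [ 0.2 -1.5  2. ]
 turn about tool z -1.31 j6 0.6156348269224395
```

Lower 2 mm, release narrow (−0.35), then rise.

apply_moves(moves=[[[0, 0, 2, 0], [0, 0, 0, 0], [0, 0, 0, 0], [0, 0, 0, 0], [0, 0, 0, 0], [0, 0, 0, 0], [0, 0, 0, 0], [0, 0, 0, 0], [0, 0, 0, 0], [0, 0, 0, 0]]])

```text
clock: 18.45
eef_pos: [0.4559, 0.3951, 0.0529]
tool_rot: [0.666, 0.745, 0.024, 0.017]
ft_force: [-0.5, 0.8, -0.3]
grip_width: 0.0199
```

apply_moves(moves=[[[0, 0, 0, 0], [0, 0, 0, 0], [0, 0, 0, 0], [0, 0, 0, 0], [0, 0, -8, 0], [0, 0, -15, 0], [0, 0, -20, 0], [0, 0, -20, 0], [0, 0, -20, 0], [0, 0, -20, 0]]], hand=-0.35)

```text
clock: 19.45
eef_pos: [0.4482, 0.3923, 0.1586]
tool_rot: [0.666, 0.745, 0.021, 0.017]
ft_force: [0.7, -0.6, 0.0]
grip_width: 0.0275
```

```bash
python3 -c "
from h import *
plan([.572,.037,.30],97.7)"
```

```text
clk 19.45 p [0.4482 0.3923 0.1586] yaw 96.39 tilt [ 0.054   0.0091 -0.9985] w 0.0275 F [ 0.7 -0.6  0. ] j [ 0.73  0.44  0.06  1.14 -0.03  0.62]
 shift [-366.4   91.1 -137.7]
 turn about tool z -1.31 j6 0.6209328701790873
```

apply_moves(moves=[[[0, 0, -35, 0], [0, 0, -40, 0], [-20, 5, -40, 0], [-45, 11, -20, 0], [-45, 11, 0, 0], [-45, 11, 0, 0], [-45, 11, 0, 0], [-45, 11, 0, 0], [-45, 11, 0, 0], [-40, 10, 0, 0]]], hand=0)

```text
clock: 20.45
eef_pos: [0.5619, 0.068, 0.3155]
tool_rot: [0.661, 0.749, 0.031, 0.021]
ft_force: [0.0, 1.0, 1.5]
grip_width: 0.0424
```

```bash
python3 -c "
from h import *
plan([.572,.037,.30],97.7)"
```

```text
clk 20.45 p [0.5619 0.068  0.3155] yaw 97.2 tilt [ 0.0725  0.0191 -0.9972] w 0.0424 F [0.  1.  1.5] j [ 0.12  0.3   0.25  1.45  0.01 -0.01]
 shift [-32.2   5.   15.6]
 turn about tool z -0.5 j6 -0.009787132823799245
```

apply_moves(moves=[[[0, 0, -40, 0], [0, 0, -40, 0], [0, 0, -40, 0], [0, 0, 0, 0], [0, 0, 0, 0], [0, 0, 0, 0], [0, 0, 0, 0], [0, 0, 0, 0], [0, 0, 0, 0], [0, 0, 0, 0]]])

```text
clock: 21.45
eef_pos: [0.5509, 0.0576, 0.4373]
tool_rot: [0.666, 0.746, 0.028, 0.019]
ft_force: [-0.9, 1.1, -0.6]
grip_width: 0.0432
```

```bash
python3 -c "
from h import *
plan([.572,.037,.30],97.7);print(pose()[2]['joint_pos'])"
```

```text
clk 21.45 p [0.5509 0.0576 0.4373] yaw 96.5 tilt [ 0.0661  0.016  -0.9977] w 0.0432 F [-0.9  1.1 -0.6] j [ 0.1   0.32  0.59  1.78  0.01 -0.01]
 shift [-24.    9.3 138. ]
 turn about tool z -1.2 j6 -0.013419057179167223
[ 0.09942156  0.31644494  0.59357078  1.78047635  0.00932484 -0.01341906]
```

apply_moves(moves=[[[-32, 0, 0, 0], [0, 0, 0, 0], [0, 0, 40, 0], [0, 0, 40, 0], [0, 0, 40, 0], [0, 0, 0, 0], [0, 0, 0, 0], [0, 0, 0, 0], [0, 0, 0, 0], [0, 0, 0, 0]]])

```text
clock: 22.45
eef_pos: [0.5653, 0.0292, 0.3196]
tool_rot: [0.665, 0.746, 0.032, 0.022]
ft_force: [-0.7, 0.0, -0.6]
grip_width: 0.0431
```

```bash
python3 -c "
from h import *
plan([.572,.037,.30],97.7);print(pose()[2]['joint_pos'])"
```

```text
clk 22.45 p [0.5653 0.0292 0.3196] yaw 96.6 tilt [ 0.0754  0.018  -0.997 ] w 0.0431 F [-0.7  0.  -0.6] j [ 0.04  0.3   0.26  1.46  0.01 -0.07]
 shift [ 6.8  6.  20.2]
 turn about tool z -1.1 j6 -0.07008610311348996
[ 0.0441185   0.29842739  0.26306824  1.45921248  0.01469976 -0.0700861 ]
```

apply_moves(moves=[[[0, 0, -45, 0], [0, 0, -45, 0], [0, 0, -45, 0], [0, 0, -20, 0], [0, 0, 0, 0], [0, 0, 0, 0], [0, 0, 0, 0], [0, 0, 0, 0], [0, 0, 0, 0], [0, 0, 0, 0]]])

```text
clock: 23.45
eef_pos: [0.5512, 0.0264, 0.48]
tool_rot: [0.665, 0.746, 0.032, 0.022]
ft_force: [-0.5, -0.0, -0.2]
grip_width: 0.0427
```

apply_moves(moves=[[[6, 6, 20, 0], [0, 0, 0, 0], [0, 0, 40, 0], [0, 0, 0, 0], [0, 0, 40, 0], [0, 0, 0, 0], [0, 0, 40, 0], [0, 0, 0, 0], [0, 0, 0, 0], [0, 0, 0, 0]]])

```text
clock: 24.45
eef_pos: [0.5648, 0.0342, 0.3493]
tool_rot: [0.665, 0.746, 0.03, 0.021]
ft_force: [0.9, 0.0, 0.6]
grip_width: 0.043
```

```bash
python3 -c "
from h import *
plan([.572,.037,.30],97.7);print(pose()[2]['joint_pos'])"
```

```text
clk 24.45 p [0.5648 0.0342 0.3493] yaw 96.56 tilt [ 0.0718  0.0168 -0.9973] w 0.043 F [0.9 0.  0.6] j [ 0.05  0.3   0.35  1.54  0.01 -0.06]
 shift [ 1.6  3.8 49.7]
 turn about tool z -1.14 j6 -0.059791785537404545
[ 0.05385736  0.30260684  0.34502007  1.54058406  0.0129539  -0.05979179]
```

apply_moves(moves=[[[2, 4, 25, -1], [0, 0, 0, 0], [0, 0, 25, 0], [0, 0, 0, 0], [0, 0, 25, 0], [0, 0, 0, 0], [0, 0, 25, 0], [0, 0, 0, 0], [0, 0, 0, 0], [0, 0, 0, 0]]])

```text
clock: 25.45
eef_pos: [0.6071, 0.0394, 0.3023]
tool_rot: [0.657, 0.749, 0.062, 0.054]
ft_force: [0.1, 0.1, -0.3]
grip_width: 0.0424
```

```bash
python3 -c "
from h import *
plan([.572,.037,.232],97.7)"
```

```text
clk 25.45 p [0.6071 0.0394 0.3023] yaw 97.48 tilt [ 0.1613  0.0216 -0.9867] w 0.0424 F [ 0.1  0.1 -0.3] j [ 0.06  0.32  0.24  1.33  0.01 -0.07]
 shift [  2.2 -46.1  63.7]
 turn about tool z -0.22 j6 -0.07041677391507671
```

apply_moves(moves=[[[0, 0, 0, 0], [0, 0, 0, 0], [0, 0, 0, 0], [0, 0, 0, 0], [0, 0, 0, 0], [0, 0, 0, 0], [0, 0, 0, 0], [0, 0, 0, 0], [0, 0, 0, 0], [0, 0, 0, 0]]])

```text
clock: 26.45
eef_pos: [0.608, 0.0394, 0.3065]
tool_rot: [0.657, 0.749, 0.063, 0.056]
ft_force: [-0.5, 0.5, 0.2]
grip_width: 0.0422
```

```bash
python3 -c "
from h import *
c=snap('wrist'); s=snap('side')
plan([.572,.037,.232],97.7);
print(proj(c,(.572,.037,.246),True))
cv2.imwrite('pics/m4.png',np.hstack([c['color'][:,110:510,::-1],s['color'][:,120:520,::-1]]))"
```

```text
clk 26.55 p [0.608  0.0394 0.3066] yaw 97.47 tilt [ 0.1665  0.0219 -0.9858] w 0.0427 F [-0.2 -0.4  0.3] j [ 0.06  0.32  0.24  1.33  0.01 -0.07]
 shift [  2.3 -48.   67.5]
 turn about tool z -0.23 j6 -0.07037368742636346
[327.4 165. ]
```

View pics/m4.png

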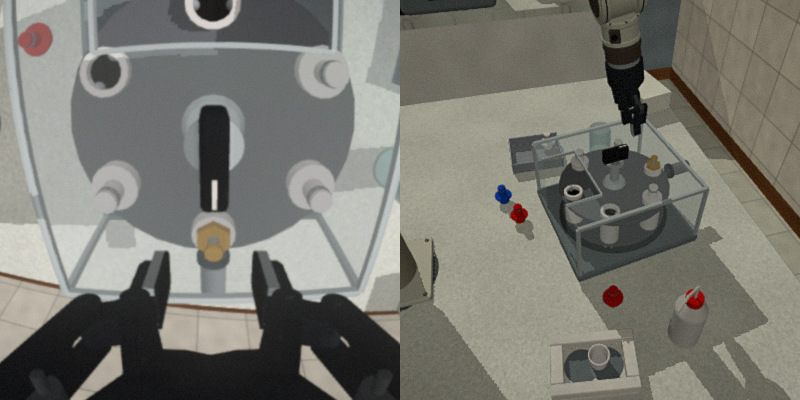

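apply_moves(moves=[[[0, 0, -25, 0], [0, 0, 0, 0], [0, 0, -25, 0], [0, 0, 0, 0], [0, 0, -25, 0], [0, 0, 0, 0], [0, 0, -25, 0], [0, 0, 0, 0], [0, 0, 0, 0], [0, 0, 0, 0]]])

```text
clock: 27.55
eef_pos: [0.5907, 0.0372, 0.4012]
tool_rot: [0.657, 0.749, 0.061, 0.053]
ft_force: [-0.2, 0.5, -0.6]
grip_width: 0.0429
```

```bash
python3 -c "
from h import *
plan([.572,.037,.30],97.7);print(pose()[2]['joint_pos'])"
```

```text
clk 27.55 p [0.5907 0.0372 0.4012] yaw 97.47 tilt [ 0.1594  0.0215 -0.987 ] w 0.0429 F [-0.2  0.5 -0.6] j [ 0.06  0.3   0.46  1.57  0.01 -0.07]
 shift [  2.2 -34.6  96.9]
 turn about tool z -0.23 j6 -0.07251794905462483
[ 0.0568759   0.29790838  0.46190193  1.57369687  0.01237853 -0.07251795]
```

apply_moves(moves=[[[2, -20, 25, 0], [0, -15, 25, 0], [0, 0, 0, 0], [0, 0, 0, 0], [0, 0, 0, 0], [0, 0, 0, 0], [0, 0, 0, 0], [0, 0, 0, 0], [0, 0, 0, 0], [0, 0, 0, 0]]])

```text
clock: 28.55
eef_pos: [0.5678, 0.0361, 0.3465]
tool_rot: [0.657, 0.749, 0.063, 0.055]
ft_force: [0.2, 0.1, -0.5]
grip_width: 0.0425
```

```bash
python3 -c "
from h import *
plan([.572,.037,.30],97.7);print(pose()[2]['joint_pos'],pose()[2]['joint_vel'],pose()[2]['tau'])"
```

```text
clk 28.55 p [0.5678 0.0361 0.3465] yaw 97.48 tilt [ 0.1655  0.0219 -0.986 ] w 0.0425 F [ 0.2  0.1 -0.5] j [ 0.06  0.23  0.23  1.4   0.01 -0.07]
 shift [ 0.3 -3.6 46.6]
 turn about tool z -0.22 j6 -0.07227748392534666
[ 0.05721321  0.23110345  0.23134869  1.40377391  0.01243784 -0.07227748] [-0.00084274  0.0005773   0.00900378  0.0002181  -0.00030215  0.00324986] [ 1.25758015e-03 -3.86157882e+01  2.71614611e+01 -1.26142357e+00
  3.95304209e-02 -4.72577608e-05]
```

apply_moves(moves=[[[0, -35, 0, 0], [0, -35, 0, 0], [0, -35, 0, 0], [0, -35, 0, 0], [0, -35, 0, 0], [0, -35, 0, 0], [0, -35, 0, 0], [0, -35, 0, 0], [0, -25, 0, 0], [0, 0, 0, 0]]])

```text
clock: 29.55
eef_pos: [0.2595, -0.0039, 0.2914]
tool_rot: [0.657, 0.749, 0.064, 0.056]
ft_force: [0.1, -0.1, 0.5]
grip_width: 0.0425
```

```bash
python3 -c "
from h import *
plan([.572,.037,.30],97.7)"
```

```text
clk 29.55 p [ 0.2595 -0.0039  0.2914] yaw 97.52 tilt [ 0.1684  0.0216 -0.9855] w 0.0425 F [ 0.1 -0.1  0.5] j [-0.05 -0.41 -0.48  1.33  0.03 -0.18]
 shift [-3.000e-01  3.121e+02  4.500e+01]
 turn about tool z -0.18 j6 -0.17671096907567124
```

apply_moves(moves=[[[0, -30, 0, 0], [0, -30, 0, 0], [0, -30, 0, 0], [0, 0, 0, 0], [0, 0, 0, 0], [0, 0, 0, 0], [0, 0, 0, 0], [0, 0, 0, 0], [0, 0, 0, 0], [0, 0, 0, 0]]])

```text
clock: 30.55
eef_pos: [0.1753, -0.0159, 0.2789]
tool_rot: [0.655, 0.75, 0.067, 0.06]
ft_force: [0.6, 0.0, 0.1]
grip_width: 0.0426
```

```bash
python3 -c "
from h import *
plan([.572,.037,.30],97.7)"
```

```text
clk 30.55 p [ 0.1753 -0.0159  0.2789] yaw 97.69 tilt [ 0.178   0.0209 -0.9838] w 0.0426 F [0.6 0.  0.1] j [-0.17 -0.61 -0.59  1.42  0.05 -0.3 ]
 shift [ -0.7 397.5  50.9]
 turn about tool z -0.01 j6 -0.3042113549667451
```

apply_moves(moves=[[[0, 35, 0, 0], [0, 40, 0, 0], [0, 40, 2, 0], [0, 40, 2, 0], [0, 40, 2, 0], [0, 40, 2, 0], [0, 40, 2, 0], [0, 40, 2, 0], [0, 40, 2, 0], [0, 35, 0, 0]]])

```text
clock: 31.55
eef_pos: [0.5716, 0.0392, 0.3325]
tool_rot: [0.655, 0.75, 0.065, 0.06]
ft_force: [0.3, 0.0, -0.2]
grip_width: 0.0426
```

apply_moves(moves=[[[0, 0, 0, 0], [0, 0, 0, 0], [0, 0, 0, 0], [0, 0, 0, 0], [0, 0, 0, 0], [0, 0, 0, 0], [0, 0, 0, 0], [0, 0, 0, 0], [0, 0, 0, 0], [0, 0, 0, 0]]])

```text
clock: 32.55
eef_pos: [0.5718, 0.0396, 0.3308]
tool_rot: [0.655, 0.75, 0.064, 0.059]
ft_force: [-0.6, 0.2, -1.0]
grip_width: 0.0428
```

```bash
python3 -c "
from h import *
plan([.572,.037,.232],97.7)"
```

```text
clk 32.55 p [0.5718 0.0396 0.3308] yaw 97.73 tilt [ 0.1723  0.0195 -0.9849] w 0.0428 F [-0.6  0.2 -1. ] j [ 0.06  0.23  0.19  1.36  0.01 -0.07]
 shift [ -2.2 -17.3  97.2]
 turn about tool z 0.03 j6 -0.06954425630063399
```

apply_moves(moves=[[[-1, -2, 10, 0], [-1, -2, 12, 0], [0, -2, 12, 0], [0, -2, 12, 0], [0, -2, 12, 0], [0, -2, 12, 0], [0, -2, 10, 0], [0, 0, 0, 0], [0, 0, 0, 0], [0, 0, 0, 0]]])

```text
clock: 33.55
eef_pos: [0.5709, 0.0366, 0.2408]
tool_rot: [0.655, 0.75, 0.063, 0.057]
ft_force: [0.5, -0.1, -0.3]
grip_width: 0.0427
```

```bash
python3 -c "
from h import *
plan([.572,.037,.232],97.7)"
```

```text
clk 33.55 p [0.5709 0.0366 0.2408] yaw 97.72 tilt [ 0.168   0.019  -0.9856] w 0.0427 F [ 0.5 -0.1 -0.3] j [ 0.06  0.26 -0.    1.14  0.01 -0.07]
 shift [ 0.3 -0.3  8.9]
 turn about tool z 0.02 j6 -0.07472286038344297
```

apply_moves(moves=[[[0, 0, 5, 0], [0, 0, 4, 0], [0, 0, 0, 0], [0, 0, 0, 0], [0, 0, 0, 0], [0, 0, 0, 0], [0, 0, 0, 0], [0, 0, 0, 0], [0, 0, 0, 0], [0, 0, 0, 0]]])

```text
clock: 34.55
eef_pos: [0.574, 0.0369, 0.2337]
tool_rot: [0.655, 0.75, 0.064, 0.059]
ft_force: [-0.6, 0.2, 0.0]
grip_width: 0.0432
```

apply_moves(moves=[[[0, 0, 0, 0], [0, 0, 0, 0], [0, 0, 0, 0], [0, 0, 0, 0], [0, 0, 0, 0], [0, 0, 0, -3], [0, 0, 0, -5], [0, 0, 0, -6], [0, 0, 0, -6], [0, 0, 0, -6]]], hand=-1)

```text
clock: 35.55
eef_pos: [0.5739, 0.0373, 0.2344]
tool_rot: [0.467, 0.88, 0.053, 0.07]
ft_force: [2.0, -5.0, 0.3]
grip_width: 0.0172
```

```bash
python3 -c "
from h import *
plan([.572,.037,.232],157.7)
print(pose()[2]['ft_torque'])"
```

```text
clk 35.55 p [0.5739 0.0373 0.2344] yaw 123.75 tilt [ 0.1723  0.029  -0.9846] w 0.0172 F [ 2.  -5.   0.3] j [ 0.06  0.27 -0.01  1.12  0.02 -0.54]
 shift [ 1.  -2.1  2. ]
 turn about tool z -33.95 j6 -0.5380098494212548
[ 1.7190677   0.98069653 -0.20835496]
```

apply_moves(moves=[[[0, 0, 0, -5], [0, 0, 0, -6], [0, 0, 0, -6], [0, 0, 0, -6], [0, 0, 0, -5], [0, 0, 0, -4], [0, 0, 0, -2], [0, 0, 0, 0], [0, 0, 0, 0], [0, 0, 0, 0]]])

```text
clock: 36.55
eef_pos: [0.5738, 0.0379, 0.2353]
tool_rot: [0.189, 0.978, 0.044, 0.076]
ft_force: [5.1, -3.8, 2.8]
grip_width: 0.0173
```

```bash
python3 -c "
from h import *
plan([.572,.037,.232],157.7)
print(pose()[2]['ft_torque'])"
```

```text
clk 36.55 p [0.5738 0.0379 0.2353] yaw 157.63 tilt [ 0.1653  0.0579 -0.9845] w 0.0173 F [ 5.1 -3.8  2.8] j [ 0.04  0.27 -0.01  1.13  0.05 -1.14]
 shift [ 1.7 -1.9  2.9]
 turn about tool z -0.07 j6 -1.1432406875373007
[1.12911028 1.8553709  0.06645254]
```

apply_moves(moves=[[[-3, 1, 0, 0], [-3, 1, 0, 0], [-3, 1, 0, 0], [-3, 1, 0, 0], [-3, 1, 0, 0], [-3, 1, 0, 0], [0, 0, 0, 0], [0, 0, 0, 0], [0, 0, 0, 0], [0, 0, 0, 0]]])

```text
clock: 37.55
eef_pos: [0.574, 0.0377, 0.2352]
tool_rot: [0.192, 0.979, 0.047, 0.053]
ft_force: [1.4, -2.8, 1.7]
grip_width: 0.0173
```

```bash
python3 -c "
from h import *
plan([.572,.037,.232],157.7)
print(pose()[2]['ft_torque'])"
```

```text
clk 37.55 p [0.574  0.0377 0.2352] yaw 157.51 tilt [ 0.1223  0.0723 -0.9898] w 0.0173 F [ 1.4 -2.8  1.7] j [ 0.03  0.3   0.04  1.19  0.07 -1.15]
 shift [ 1.8 -1.8  2.9]
 turn about tool z -0.19 j6 -1.1472906686024498
[0.51659363 1.14127644 0.3408861 ]
```

apply_moves(moves=[[[-3, 3, 0, 0], [-3, 3, 0, 0], [-3, 3, 0, 0], [-3, 3, 0, 0], [-3, 3, 0, 0], [-3, 3, 0, 0], [-3, 3, 0, 0], [-3, 3, 0, 0], [0, 0, 0, 0], [0, 0, 0, 0]]])

```text
clock: 38.55
eef_pos: [0.5741, 0.038, 0.2352]
tool_rot: [0.198, 0.979, 0.028, 0.024]
ft_force: [-0.2, -2.0, 1.0]
grip_width: 0.017
```

```bash
python3 -c "
from h import *
plan([.572,.037,.232],157.7)
print(pose()[2]['ft_torque'])"
```

```text
clk 38.55 p [0.5741 0.038  0.2352] yaw 157.04 tilt [ 0.058   0.0462 -0.9972] w 0.017 F [-0.2 -2.   1. ] j [ 0.04  0.35  0.12  1.28  0.04 -1.13]
 shift [ 1.7 -1.9  3. ]
 turn about tool z -0.66 j6 -1.1255981891843918
[0.39124137 0.83110981 0.35898575]
```

apply_moves(moves=[[[-3, 4, 0, 0], [-3, 4, 0, 0], [-3, 4, 0, 0], [-3, 4, 0, 0], [-3, 4, 0, 0], [-3, 4, 0, 0], [0, 2, 0, 0], [0, 0, 0, 0], [0, 0, 0, 0], [0, 0, 0, 0]]])

```text
clock: 39.55
eef_pos: [0.5742, 0.0384, 0.2349]
tool_rot: [0.201, 0.98, 0.003, 0.001]
ft_force: [-2.5, -1.7, 1.0]
grip_width: 0.017
```

```bash
python3 -c "
from h import *
plan([.572,.037,.232],157.7)
print(pose()[2]['ft_torque'])"
```

```text
clk 39.55 p [0.5742 0.0384 0.2349] yaw 156.8 tilt [ 0.0033  0.0063 -1.    ] w 0.017 F [-2.5 -1.7  1. ] j [ 0.06  0.39  0.19  1.36  0.01 -1.1 ]
 shift [ 1.5 -2.1  2.9]
 turn about tool z -0.9 j6 -1.1022188030482771
[0.08525886 0.35151383 0.38833464]
```

apply_moves(moves=[[[0, 0, 0, -1], [0, 0, 0, 0], [0, 0, 0, 0], [0, 0, 0, 0], [0, 0, 0, 0], [0, 0, 0, 0], [0, 0, -15, 0], [0, 0, -20, 0], [0, 0, -15, 0], [0, 0, 0, 0]]], hand=0)

```text
clock: 40.55
eef_pos: [0.5755, 0.0389, 0.2853]
tool_rot: [0.192, 0.981, 0.003, 0.002]
ft_force: [-0.5, -0.2, 0.1]
grip_width: 0.0426
```

apply_moves(moves=[[[0, 0, 0, 6], [0, 0, 0, 8], [0, 0, 0, 8], [0, 0, 0, 8], [0, 0, 0, 8], [0, 0, 0, 8], [0, 0, 0, 7], [0, 0, 0, 6], [0, 0, 0, 0], [0, 0, 0, 0]]])

```text
clock: 41.55
eef_pos: [0.5736, 0.0388, 0.277]
tool_rot: [0.666, 0.746, 0.001, -0.003]
ft_force: [0.1, 0.3, -0.3]
grip_width: 0.0421
```

```bash
python3 -c "
from h import *
plan([.462,.0215,.28],97.7)"
```

```text
clk 41.55 p [0.5736 0.0388 0.277 ] yaw 96.51 tilt [-0.0033  0.0056 -1.    ] w 0.0421 F [ 0.1  0.3 -0.3] j [ 0.06  0.39  0.28  1.47  0.01 -0.05]
 shift [  -4.5 -112.8   -2.8]
 turn about tool z -1.19 j6 -0.04901639302265844
```

apply_moves(moves=[[[0, -10, 0, -1], [0, -15, 0, 0], [0, -15, 0, 0], [0, -15, 0, 0], [0, -15, 0, 0], [0, -15, 0, 0], [-2, -15, 0, 0], [-2, -10, 0, 0], [0, 0, 0, 0], [0, 0, 0, 0]]])

```text
clock: 42.55
eef_pos: [0.4608, 0.0191, 0.2739]
tool_rot: [0.652, 0.758, 0.0, -0.004]
ft_force: [0.2, 0.3, 0.1]
grip_width: 0.0429
```

```bash
cat >> h.py <<'E'
def knob(name,pred=(.462,.0215,.186)):
    c=snap('wrist'); u,v=proj(c,pred,True)
    b=cv2.resize(c['color'][max(0,int(v)-60):int(v)+60,int(u)-80:int(u)+80,::-1],None,fx=4,fy=4)
    cv2.imwrite('pics/'+name,b); print('pred px in crop',(u-int(u)+80)*4,(v-max(0,int(v)-60))*4,'origin',int(u)-80,max(0,int(v)-60)); np.save('cam.npy',c,allow_pickle=True)
E
python3 -c "
from h import *
plan([.462,.0215,.2],97.7); knob('k2.png')"
```

```text
clk 42.55 p [0.4608 0.0191 0.2739] yaw 98.57 tilt [-0.0054  0.0055 -1.    ] w 0.0429 F [0.2 0.3 0.1] j [ 0.04  0.16 -0.03  1.39  0.01 -0.11]
 shift [ 1.7  1.9 73.9]
 turn about tool z 0.87 j6 -0.11176618114764013
pred px in crop 320.4000000000001 242.79999999999995 origin 245 159
```

View pics/k2.png

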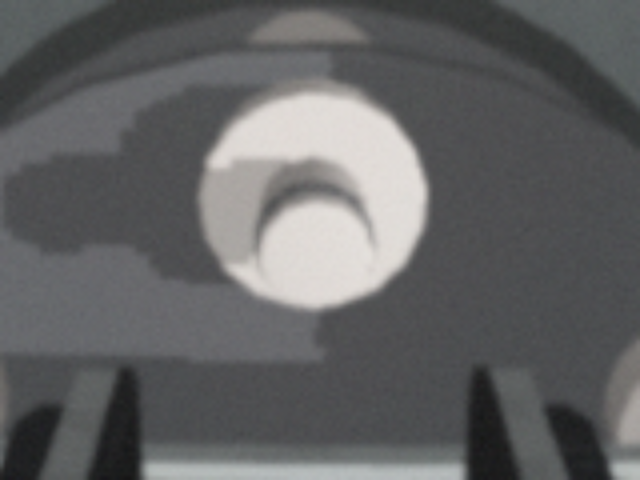

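apply_moves(moves=[[[1, 1, 8, 0.8], [1, 1, 10, 0], [0, 1, 10, 0], [0, 0, 10, 0], [0, 0, 10, 0], [0, 0, 10, 0], [0, 0, 8, 0], [0, 0, 5, 0], [0, 0, 0, 0], [0, 0, 0, 0]]])

```text
clock: 43.6
eef_pos: [0.4639, 0.0226, 0.1939]
tool_rot: [0.658, 0.753, -0.001, -0.005]
ft_force: [-0.8, -0.8, -0.6]
grip_width: 0.0426
```

```bash
python3 -c "
from h import *
plan([.463,.0218,.177],97.7)"
```

```text
clk 43.6 p [0.4639 0.0226 0.1939] yaw 97.77 tilt [-0.0097  0.0054 -0.9999] w 0.0426 F [-0.8 -0.8 -0.6] j [ 0.05  0.21 -0.18  1.19  0.01 -0.09]
 shift [-0.8 -0.8 16.9]
 turn about tool z 0.07 j6 -0.09069795364675083
```

apply_moves(moves=[[[0, 0, 6, 0], [0, 0, 6, 0], [0, 0, 4, 0], [0, 0, 0, 0], [0, 0, 0, 0], [0, 0, 0, 0], [0, 0, 0, 0], [0, 0, 0, 0], [0, 0, 0, 0], [0, 0, 0, 0]]])

```text
clock: 44.6
eef_pos: [0.4651, 0.0227, 0.1783]
tool_rot: [0.658, 0.753, 0.0, -0.004]
ft_force: [-0.3, 0.3, -0.5]
grip_width: 0.0428
```

apply_moves(moves=[[[0, 0, 0, 0], [0, 0, 0, 0], [0, 0, 0, 0], [0, 0, 0, 0], [0, 0, 0, 0], [0, 0, 0, 0], [0, 0, 0, 0], [0, 0, 0, 0], [0, 0, 0, 0], [0, 0, 0, 0]]], hand=-1)

```text
clock: 45.6
eef_pos: [0.4652, 0.0225, 0.1787]
tool_rot: [0.658, 0.753, 0.0, -0.004]
ft_force: [-1.0, 0.1, 1.3]
grip_width: 0.02
```

apply_moves(moves=[[[0, 0, -3, 0], [0, 0, -4, 0], [0, 0, -5, 0], [0, 0, -6, 0], [0, 0, -8, 0], [0, 0, -10, 0], [0, 0, -12, 0], [0, 0, -14, 0], [0, 0, -14, 0], [0, 0, -20, 0]]])

```text
clock: 46.6
eef_pos: [0.4646, 0.0222, 0.2813]
tool_rot: [0.658, 0.753, -0.0, -0.005]
ft_force: [0.8, 0.6, 0.1]
grip_width: 0.0202
```

```bash
python3 -c "
from h import *
plan([.378,.397,.28],97.7)"
```

```text
clk 46.6 p [0.4646 0.0222 0.2813] yaw 97.77 tilt [-0.0069  0.0058 -1.    ] w 0.0202 F [0.8 0.6 0.1] j [ 0.04  0.16 -0.01  1.41  0.01 -0.09]
 shift [383.  -35.1   4.1]
 turn about tool z 0.07 j6 -0.09168185119661548
```

apply_moves(moves=[[[15, -2, 0, 0], [25, -2, 0, 0], [25, -2, 0, 0], [25, -2, 0, 0], [25, -2, 0, 0], [25, -2, 0, 0], [25, -2, 0, 0], [25, -2, 0, 0], [25, -2, 0, 0], [25, -2, 0, 0]]])

```text
clock: 47.6
eef_pos: [0.4158, 0.2646, 0.3016]
tool_rot: [0.66, 0.751, 0.011, 0.003]
ft_force: [0.8, -1.0, -0.1]
grip_width: 0.0202
```

```bash
cat >> h.py <<'E'
def traymatch():
    t=snap('top','tm.png')['color'][:,:,::-1]; r=cv2.imread('pics/top0.png')
    for (x0,y0,x1,y1) in [(142,200,162,272),(142,255,210,273),(142,203,210,215)]:
        m=cv2.matchTemplate(t[185:295,115:245].copy(),r[y0:y1,x0:x1],cv2.TM_CCOEFF_NORMED); _,s,_,l=cv2.minMaxLoc(m)
        print('tray shift px',l[0]+115-x0,l[1]+185-y0,'score',round(s,3))
E
python3 -c "
from h import *
plan([.378,.397,.28],97.7); traymatch()"
```

```text
clk 47.6 p [0.4158 0.2646 0.3016] yaw 97.36 tilt [ 0.0196  0.0133 -0.9997] w 0.0202 F [ 0.8 -1.  -0.1] j [0.57 0.19 0.08 1.44 0.   0.44]
 shift [136.  -21.1  22.6]
 turn about tool z -0.34 j6 0.43789576057055746
tray shift px -1 0 score 0.572
tray shift px 0 0 score 0.836
tray shift px 0 0 score 0.852
```

apply_moves(moves=[[[17, -3, 8, 0], [17, -3, 10, 0], [17, -3, 12, 0], [17, -3, 12, 0], [17, -3, 15, 0], [17, -3, 15, 0], [17, -3, 15, 0], [14, 0, 15, 0], [0, 0, 15, 0], [0, 0, 10, 0]]])

```text
clock: 48.65
eef_pos: [0.3812, 0.4107, 0.1841]
tool_rot: [0.658, 0.753, 0.022, 0.003]
ft_force: [-0.4, 0.0, -0.9]
grip_width: 0.02
```

```bash
python3 -c "
from h import *
plan([.378,.397,.054],97.7)"
```

```text
clk 48.65 p [0.3812 0.4107 0.1841] yaw 97.78 tilt [ 0.0338  0.03   -0.999 ] w 0.02 F [-0.4  0.  -0.9] j [ 0.82  0.36 -0.    1.16 -0.    0.69]
 shift [-16.4  -9.9 129.5]
 turn about tool z 0.08 j6 0.6895184202005734
```

apply_moves(moves=[[[-4, -3, 12, 0], [-4, -3, 15, 0], [-4, -2, 15, 0], [-2, -1, 15, 0], [-1, -1, 15, 0], [0, 0, 15, 0], [0, 0, 12, 0], [0, 0, 8, 0], [0, 0, 0, 0], [0, 0, 0, 0]]])

```text
clock: 49.65
eef_pos: [0.379, 0.3978, 0.0705]
tool_rot: [0.659, 0.752, 0.023, 0.003]
ft_force: [0.2, 0.9, 0.1]
grip_width: 0.0201
```

```bash
python3 -c "
from h import *
plan([.378,.397,.054],97.7)"
```

```text
clk 49.65 p [0.379  0.3978 0.0705] yaw 97.6 tilt [ 0.0349  0.0301 -0.9989] w 0.0201 F [0.2 0.9 0.1] j [ 0.81  0.45 -0.19  0.88 -0.    0.68]
 shift [-1.1 -1.8 16.5]
 turn about tool z -0.1 j6 0.6798143198196597
```

apply_moves(moves=[[[0, -1, 6, 0], [0, 0, 6, 0], [0, 0, 4, 0], [0, 0, 0, 0], [0, 0, 0, 0], [0, 0, 0, 0], [0, 0, 0, 0], [0, 0, 0, 0], [0, 0, 0, 0], [0, 0, 0, 0]]])

```text
clock: 50.65
eef_pos: [0.3799, 0.3998, 0.0558]
tool_rot: [0.659, 0.752, 0.025, 0.003]
ft_force: [0.3, -0.5, -0.5]
grip_width: 0.0199
```

apply_moves(moves=[[[0, 0, 0, 0], [0, 0, 0, 0], [0, 0, 0, 0], [0, 0, 0, 0], [0, 0, -8, 0], [0, 0, -15, 0], [0, 0, -25, 0], [0, 0, -35, 0], [0, 0, -40, 0], [0, 0, -40, 0]]], hand=-0.35)

```text
clock: 51.65
eef_pos: [0.3705, 0.3909, 0.2197]
tool_rot: [0.659, 0.752, 0.018, 0.003]
ft_force: [0.7, 0.7, -0.9]
grip_width: 0.0279
```

```bash
python3 -c "
from h import *
plan([.573,.038,.29],157.7)"
```

```text
clk 51.65 p [0.3705 0.3909 0.2197] yaw 97.59 tilt [ 0.0288  0.0236 -0.9993] w 0.0279 F [ 0.7  0.7 -0.9] j [ 0.81  0.3   0.01  1.24 -0.    0.68]
 shift [-375.1  156.5  -72.8]
 turn about tool z -60.11 j6 0.6824927063621979
```

apply_moves(moves=[[[-20, 8, -30, 0], [-40, 16, -25, 0], [-40, 16, -10, 0], [-40, 16, 0, 0], [-40, 16, 0, 0], [-40, 16, 0, 0], [-40, 16, 0, 0], [-40, 16, 0, 0], [-40, 16, 0, 0], [-30, 12, 0, 0]]], hand=0)

```text
clock: 52.65
eef_pos: [0.5726, 0.0365, 0.3016]
tool_rot: [0.654, 0.756, 0.032, 0.007]
ft_force: [0.2, 0.1, 0.1]
grip_width: 0.043
```

apply_moves(moves=[[[0, 0, 0, -6], [0, 0, 0, -8], [0, 0, 0, -8], [0, 0, 0, -8], [0, 0, 0, -8], [0, 0, 0, -8], [0, 0, 0, -7], [0, 0, 0, -6], [0, 0, 0, 0], [0, 0, 0, 0]]])

```text
clock: 53.65
eef_pos: [0.5733, 0.0291, 0.3066]
tool_rot: [0.183, 0.983, 0.024, 0.025]
ft_force: [0.2, 0.6, -0.2]
grip_width: 0.0429
```

```bash
python3 -c "
from h import *
plan([.573,.038,.234],157.7)"
```

```text
clk 53.65 p [0.5733 0.0291 0.3066] yaw 158.84 tilt [ 0.0572  0.0375 -0.9977] w 0.0429 F [ 0.2  0.6 -0.2] j [ 0.03  0.33  0.28  1.46  0.04 -1.17]
 shift [ 6.4  4.2 72.8]
 turn about tool z 1.14 j6 -1.1686299354315823
```

apply_moves(moves=[[[2, 1, 8, 1], [2, 1, 10, 0], [2, 1, 12, 0], [0, 1, 12, 0], [0, 0, 12, 0], [0, 0, 10, 0], [0, 0, 6, 0], [0, 0, 0, 0], [0, 0, 0, 0], [0, 0, 0, 0]]])

```text
clock: 54.65
eef_pos: [0.5709, 0.039, 0.2295]
tool_rot: [0.196, 0.98, 0.024, 0.022]
ft_force: [-0.1, 0.3, -0.1]
grip_width: 0.0427
```

```bash
python3 -c "
from h import *
plan([.573,.038,.234],157.7)"
```

```text
clk 54.65 p [0.5709 0.039  0.2295] yaw 157.37 tilt [ 0.0533  0.0375 -0.9979] w 0.0427 F [-0.1  0.3 -0.1] j [ 0.05  0.35  0.1   1.27  0.03 -1.12]
 shift [-2.5  0.1 -4.5]
 turn about tool z -0.33 j6 -1.1249316237958247
```

apply_moves(moves=[[[-2, 0, -4, 0], [0, 0, 0, 0], [0, 0, 0, 0], [0, 0, 0, 0], [0, 0, 0, 0], [0, 0, 0, -3], [0, 0, 0, -5], [0, 0, 0, -6], [0, 0, 0, -6], [0, 0, 0, -6]]], hand=-1)

```text
clock: 55.65
eef_pos: [0.5735, 0.0378, 0.2355]
tool_rot: [-0.035, 0.999, 0.02, 0.028]
ft_force: [4.0, -1.3, 0.8]
grip_width: 0.0173
```

apply_moves(moves=[[[0, 0, 0, -5], [0, 0, 0, -6], [0, 0, 0, -6], [0, 0, 0, -6], [0, 0, 0, -5], [0, 0, 0, -3], [0, 0, 0, -2], [0, 0, 0, 0], [0, 0, 0, 0], [0, 0, 0, 0]]])

```text
clock: 56.65
eef_pos: [0.5733, 0.0374, 0.2353]
tool_rot: [-0.326, 0.945, 0.01, 0.03]
ft_force: [3.7, 0.5, 0.3]
grip_width: 0.0173
```

```bash
python3 -c "
from h import *
p,R,o=pose(); z=R.as_matrix()[:,2]; print('tilt in tool xy',R.inv().apply([z[0],z[1],0])*1000, o['ft_torque'])
plan([.573,.038,.234],217.7)"
```

```text
tilt in tool xy [-63.51955116  -1.17149552   4.05252877] [-0.31327534  0.97048402 -0.28719048]
clk 56.65 p [0.5733 0.0374 0.2353] yaw -141.95 tilt [ 0.0508  0.0383 -0.998 ] w 0.0173 F [3.7 0.5 0.3] j [ 0.05  0.35  0.13  1.29  0.04 -2.19]
 shift [-0.1  0.6  1.3]
 turn about tool z 0.35 j6 -2.186530675189591
```

apply_moves(moves=[[[-4, 0, 0, 0], [-4, 0, 0, 0], [-4, 0, 0, 0], [-4, 0, 0, 0], [-4, 0, 0, 0], [-4, 0, 0, 0], [-3, 0, 0, 0], [0, 0, 0, 0], [0, 0, 0, 0], [0, 0, 0, 0]]])

```text
clock: 57.65
eef_pos: [0.5734, 0.0374, 0.235]
tool_rot: [-0.321, 0.947, 0.001, 0.004]
ft_force: [-0.8, -2.0, -0.5]
grip_width: 0.0168
```

```bash
python3 -c "
from h import *
p,R,o=pose(); z=R.as_matrix()[:,2]; print('tilt in tool xy',R.inv().apply([z[0],z[1],0])*1000, o['ft_torque'])
plan([.573,.038,.234],217.7)"
```

```text
tilt in tool xy [-8.38497881 -0.60806497  0.07068261] [-0.04260985  0.21838899  0.12299114]
clk 57.65 p [0.5734 0.0374 0.235 ] yaw -142.55 tilt [ 0.007   0.0046 -1.    ] w 0.0168 F [-0.8 -2.  -0.5] j [ 0.06  0.39  0.18  1.35  0.   -2.16]
 shift [-0.   0.7  1. ]
 turn about tool z -0.25 j6 -2.161383010472312
```

apply_moves(moves=[[[0, 0, 0, 0], [0, 0, 0, 0], [0, 0, 0, 0], [0, 0, 0, 0], [0, 0, -10, 0], [0, 0, -20, 0], [0, 0, -15, 0], [0, 0, -5, 6], [0, 0, 0, 8], [0, 0, 0, 8]]], hand=0)

```text
clock: 58.65
eef_pos: [0.5747, 0.0385, 0.2921]
tool_rot: [-0.128, 0.992, 0.002, 0.007]
ft_force: [0.3, 0.7, 0.3]
grip_width: 0.0429
```

apply_moves(moves=[[[0, 0, 0, 8], [0, 0, 0, 8], [0, 0, 0, 8], [0, 0, 0, 8], [0, 0, 0, 8], [0, 0, 0, 8], [0, 0, 0, 8], [0, 0, 0, 8], [0, 0, 0, 8], [0, 0, 0, 8]]])

```text
clock: 59.65
eef_pos: [0.5769, 0.0391, 0.3028]
tool_rot: [0.564, 0.825, 0.011, 0.009]
ft_force: [-0.3, -1.1, 1.1]
grip_width: 0.0429
```

```bash
python3 -c "
from h import *
plan([.464,.022,.28],97.7)"
```

```text
clk 59.65 p [0.5769 0.0391 0.3028] yaw 111.27 tilt [ 0.0269  0.0073 -0.9996] w 0.0429 F [-0.3 -1.1  1.1] j [ 0.06  0.37  0.32  1.5   0.01 -0.31]
 shift [  25.1 -112.    19.6]
 turn about tool z 13.57 j6 -0.3063699759712776
```

apply_moves(moves=[[[0, 0, 0, 6], [0, 0, 0, 6], [0, -10, 0, 2], [0, -18, 2, 0], [0, -20, 2, 0], [0, -20, 4, 0], [0, -20, 4, 0], [-1, -15, 4, 0], [-1, -8, 2, 0], [0, 0, 0, 0]]])

```text
clock: 60.65
eef_pos: [0.4664, 0.0243, 0.2894]
tool_rot: [0.666, 0.746, 0.016, 0.012]
ft_force: [0.0, 0.4, 0.5]
grip_width: 0.0424
```

```bash
python3 -c "
from h import *
plan([.464,.022,.19],97.7); knob('k3.png',(.464,.022,.186))"
```

```text
clk 60.65 p [0.4664 0.0243 0.2894] yaw 96.54 tilt [ 0.04    0.0085 -0.9992] w 0.0424 F [0.  0.4 0.5] j [ 0.05  0.13 -0.03  1.37  0.01 -0.07]
 shift [-2.4 -6.7 99.2]
 turn about tool z -1.16 j6 -0.06578930519015352
pred px in crop 322.4000000000001 243.60000000000002 origin 239 141
```

View pics/k3.png

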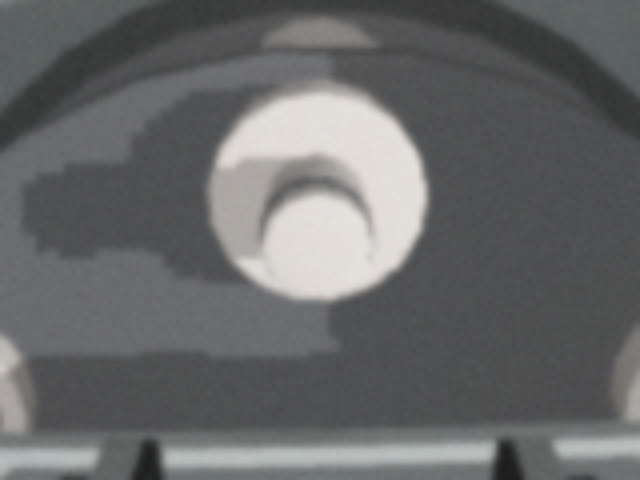

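apply_moves(moves=[[[-1, -2, 8, -1], [-1, -2, 12, 0], [0, -2, 12, 0], [0, -1, 12, 0], [0, 0, 12, 0], [0, 0, 12, 0], [0, 0, 12, 0], [0, 0, 8, 0], [0, 0, 0, 0], [0, 0, 0, 0]]])

```text
clock: 61.7
eef_pos: [0.4707, 0.0226, 0.1954]
tool_rot: [0.656, 0.754, 0.018, 0.014]
ft_force: [0.9, 0.6, -0.4]
grip_width: 0.0425
```

```bash
python3 -c "
from h import *
plan([.464,.0217,.177],97.7)"
```

```text
clk 61.7 p [0.4707 0.0226 0.1954] yaw 97.96 tilt [ 0.0436  0.0088 -0.999 ] w 0.0425 F [ 0.9  0.6 -0.4] j [ 0.04  0.18 -0.21  1.13  0.01 -0.09]
 shift [-0.  -7.6 18.1]
 turn about tool z 0.26 j6 -0.09489073749898622
```

apply_moves(moves=[[[0, -3, 4, 0], [0, -3, 6, 0], [0, -1, 6, 0], [0, 0, 2, 0], [0, 0, 0, 0], [0, 0, 0, 0], [0, 0, 0, 0], [0, 0, 0, 0], [0, 0, 0, 0], [0, 0, 0, 0]]])

```text
clock: 62.7
eef_pos: [0.4656, 0.0218, 0.1776]
tool_rot: [0.656, 0.754, 0.019, 0.015]
ft_force: [-0.5, 0.0, -0.6]
grip_width: 0.0431
```

```bash
python3 -c "
from h import *
plan([.464,.0217,.177],97.7)"
```

```text
clk 62.7 p [0.4656 0.0218 0.1776] yaw 97.98 tilt [ 0.048   0.009  -0.9988] w 0.0431 F [-0.5  0.  -0.6] j [ 0.04  0.18 -0.26  1.08  0.01 -0.1 ]
 shift [ 0.1 -1.6  0.6]
 turn about tool z 0.28 j6 -0.09658406993554876
```

apply_moves(moves=[[[0, 0, 0, 0], [0, 0, 0, 0], [0, 0, 0, 0], [0, 0, 0, 0], [0, 0, 0, 0], [0, 0, 0, 0], [0, 0, 0, 0], [0, 0, 0, 0], [0, 0, 0, 0], [0, 0, 0, 0]]], hand=-1)

```text
clock: 63.7
eef_pos: [0.4657, 0.022, 0.178]
tool_rot: [0.656, 0.754, 0.019, 0.015]
ft_force: [-0.4, 0.5, -0.3]
grip_width: 0.0202
```

apply_moves(moves=[[[0, 0, -3, 0], [0, 0, -4, 0], [0, 0, -5, 0], [0, 0, -6, 0], [0, 0, -8, 0], [0, 0, -10, 0], [0, 0, -12, 0], [0, 0, -14, 0], [0, 0, -14, 0], [0, 0, -20, 0]]])

```text
clock: 64.7
eef_pos: [0.4591, 0.0207, 0.2802]
tool_rot: [0.656, 0.754, 0.018, 0.014]
ft_force: [0.1, 0.8, -1.0]
grip_width: 0.0198
```

```bash
python3 -c "
from h import *
plan([.452,.331,.28],97.7); traymatch()"
```

```text
clk 64.7 p [0.4591 0.0207 0.2802] yaw 97.98 tilt [ 0.0455  0.0085 -0.9989] w 0.0198 F [ 0.1  0.8 -1. ] j [ 0.04  0.11 -0.07  1.34  0.01 -0.1 ]
 shift [308.3  35.9   2.5]
 turn about tool z 0.28 j6 -0.09817061840833277
tray shift px 0 0 score 0.819
tray shift px 0 0 score 0.963
tray shift px 0 0 score 0.851
```

apply_moves(moves=[[[20, 3, 0, 0], [35, 4, 0, 0], [40, 4, 0, 0], [40, 4, 0, 0], [40, 4, 2, 0], [40, 4, 4, 0], [40, 4, 6, 0], [30, 3, 8, 0], [15, 2, 10, 0], [5, 0, 10, 0]]])

```text
clock: 65.75
eef_pos: [0.457, 0.3384, 0.2589]
tool_rot: [0.658, 0.752, 0.03, 0.023]
ft_force: [0.6, 0.1, -1.4]
grip_width: 0.0203
```

```bash
python3 -c "
from h import *
plan([.452,.331,.054],97.7); traymatch()"
```

```text
clk 65.75 p [0.457  0.3384 0.2589] yaw 97.61 tilt [ 0.0742  0.0142 -0.9971] w 0.0203 F [ 0.6  0.1 -1.4] j [ 0.65  0.32  0.14  1.32 -0.03  0.52]
 shift [ -7.6 -21.4 203.8]
 turn about tool z -0.09 j6 0.5206333313802919
tray shift px 48 0 score 0.561
tray shift px 0 0 score 0.964
tray shift px -2 23 score 0.652
```

apply_moves(moves=[[[-3, -3, 12, 0], [-3, -3, 15, 0], [-2, -2, 18, 0], [0, -2, 18, 0], [0, -2, 18, 0], [0, -2, 18, 0], [0, -2, 18, 0], [0, -2, 12, 0], [0, 0, 0, 0], [0, 0, 0, 0]]])

```text
clock: 66.8
eef_pos: [0.4501, 0.3103, 0.1231]
tool_rot: [0.666, 0.745, 0.024, 0.025]
ft_force: [0.3, -1.1, -0.4]
grip_width: 0.02
```

```bash
python3 -c "
from h import *
plan([.452,.331,.054],97.7)"
```

```text
clk 66.8 p [0.4501 0.3103 0.1231] yaw 96.46 tilt [ 0.0696  0.0023 -0.9976] w 0.02 F [ 0.3 -1.1 -0.4] j [ 0.62  0.38 -0.15  0.99 -0.04  0.51]
 shift [20.7 -0.6 69.1]
 turn about tool z -1.24 j6 0.5099050600890631
```

apply_moves(moves=[[[4, 0, 4, 0], [4, 0, 6, 0], [4, 0, 8, 0], [3, 0, 8, 0], [2, -1, 8, 0], [0, 0, 8, 0], [0, 0, 8, 0], [0, 0, 5, 0], [0, 0, 0, 0], [0, 0, 0, 0]]])

```text
clock: 67.8
eef_pos: [0.4525, 0.3289, 0.065]
tool_rot: [0.666, 0.745, 0.025, 0.026]
ft_force: [0.7, 0.1, -0.3]
grip_width: 0.0197
```

```bash
python3 -c "
from h import *
plan([.452,.331,.054],97.7)"
```

```text
clk 67.8 p [0.4525 0.3289 0.065 ] yaw 96.42 tilt [ 0.0721  0.0036 -0.9974] w 0.0197 F [ 0.7  0.1 -0.3] j [ 0.65  0.46 -0.19  0.86 -0.04  0.54]
 shift [ 2.2 -1.1 11. ]
 turn about tool z -1.28 j6 0.5358833822327379
```

apply_moves(moves=[[[1, 0, 4, 0], [1, 0, 4, 0], [0, 0, 3, 0], [0, 0, 0, 0], [0, 0, 0, 0], [0, 0, 0, 0], [0, 0, 0, 0], [0, 0, 0, 0], [0, 0, 0, 0], [0, 0, 0, 0]]])

```text
clock: 68.8
eef_pos: [0.4542, 0.3316, 0.0547]
tool_rot: [0.666, 0.745, 0.027, 0.026]
ft_force: [0.3, 0.3, -0.4]
grip_width: 0.0198
```

apply_moves(moves=[[[0, 0, 0, 0], [0, 0, 0, 0], [0, 0, 0, 0], [0, 0, 0, 0], [0, 1, -8, 0], [0, 1, -15, 0], [0, 1, -25, 0], [0, 0, -35, 0], [0, 0, -40, 0], [0, 0, -40, 0]]], hand=-0.35)

```text
clock: 69.8
eef_pos: [0.4418, 0.3284, 0.2188]
tool_rot: [0.666, 0.745, 0.02, 0.025]
ft_force: [0.3, 0.4, -0.4]
grip_width: 0.0279
```

```bash
python3 -c "
from h import *
t=snap('top'); cv2.imwrite('pics/tt.png',cv2.resize(t['color'][180:300,110:260,::-1],None,fx=4,fy=4))
plan([.573,.038,.29],37.7)"
```

```text
clk 69.85 p [0.4445 0.3307 0.2269] yaw 96.38 tilt [ 0.0742  0.0051 -0.9972] w 0.0276 F [0.7 1.5 4.8] j [ 0.66  0.31  0.04  1.24 -0.04  0.55]
 shift [-305.4   99.5  -54.9]
 turn about tool z 58.68 j6 0.5483758815181505
```

View pics/tt.png

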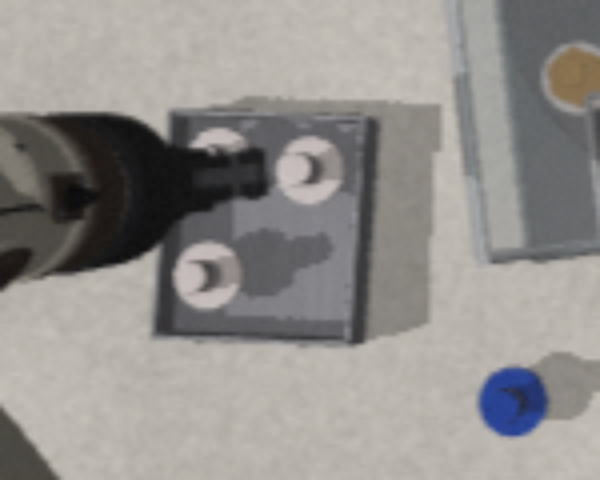

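apply_moves(moves=[[[-10, 4, -30, 0], [-25, 8, -25, 0], [-35, 12, 0, 0], [-40, 13, 0, 0], [-40, 13, 0, 0], [-40, 13, 0, 0], [-40, 13, 0, 0], [-40, 13, 0, 0], [-25, 8, 0, 0], [-10, 3, 0, 0]]], hand=0)

```text
clock: 70.85
eef_pos: [0.5804, 0.0315, 0.3042]
tool_rot: [0.663, 0.747, 0.036, 0.03]
ft_force: [0.0, 0.3, -0.6]
grip_width: 0.0428
```

apply_moves(moves=[[[0, 0, 0, 6], [0, 0, 0, 8], [0, 0, 0, 8], [0, 0, 0, 8], [0, 0, 0, 8], [0, 0, 0, 8], [0, 0, 0, 7], [0, 0, 0, 6], [0, 0, 0, 0], [0, 0, 0, 0]]])

```text
clock: 71.85
eef_pos: [0.5778, 0.0369, 0.3066]
tool_rot: [0.951, 0.307, 0.047, 0.006]
ft_force: [-0.1, -0.7, -0.1]
grip_width: 0.043
```

```bash
python3 -c "
from h import *
plan([.5735,.0378,.235],37.7)"
```

```text
clk 71.85 p [0.5778 0.0369 0.3066] yaw 35.88 tilt [ 0.0937  0.0182 -0.9954] w 0.043 F [-0.1 -0.7 -0.1] j [0.06 0.31 0.25 1.41 0.01 1.  ]
 shift [-9.2 -6.1 70.9]
 turn about tool z -1.82 j6 1.0044160063505152
```

apply_moves(moves=[[[-2, -1, 8, -1.5], [-2, -1, 10, 0], [-2, -1, 12, 0], [-1, -1, 12, 0], [-1, -1, 12, 0], [-1, 0, 10, 0], [0, 0, 5, 0], [0, 0, 0, 0], [0, 0, 0, 0], [0, 0, 0, 0]]])

```text
clock: 72.85
eef_pos: [0.5715, 0.0373, 0.2293]
tool_rot: [0.945, 0.324, 0.045, 0.006]
ft_force: [-0.0, 0.7, 0.3]
grip_width: 0.0424
```

```bash
python3 -c "
from h import *
plan([.5735,.0378,.235],37.7)"
```

```text
clk 72.85 p [0.5715 0.0373 0.2293] yaw 38.0 tilt [ 0.0896  0.0183 -0.9958] w 0.0424 F [-0.   0.7  0.3] j [0.06 0.32 0.06 1.22 0.01 0.97]
 shift [ 2.4  1.1 -5.5]
 turn about tool z 0.3 j6 0.9685612431786792
```

apply_moves(moves=[[[1, 0, -4, 0], [0, 0, 0, 0], [0, 0, 0, 0], [0, 0, 0, 0], [0, 0, 0, 0], [0, 0, 0, -3], [0, 0, 0, -5], [0, 0, 0, -6], [0, 0, 0, -6], [0, 0, 0, -6]]], hand=-1)

```text
clock: 73.85
eef_pos: [0.5725, 0.0376, 0.2353]
tool_rot: [0.844, 0.535, 0.043, 0.017]
ft_force: [1.4, 0.9, 0.5]
grip_width: 0.0177
```

apply_moves(moves=[[[0, 0, 0, -7], [0, 0, 0, -7], [0, 0, 0, -7], [0, 0, 0, -7], [0, 0, 0, -7], [0, 0, 0, -7], [0, 0, 0, -7], [0, 0, 0, -7], [0, 0, 0, -7], [0, 0, 0, -7]]])

```text
clock: 74.85
eef_pos: [0.5727, 0.0362, 0.2352]
tool_rot: [0.366, 0.93, 0.029, 0.037]
ft_force: [3.7, -4.5, 0.9]
grip_width: 0.0169
```

```bash
cat >> h.py <<'E'
def tt():
    p,R,o=pose(); z=R.as_matrix()[:,2]; print('tilt in tool xy',R.inv().apply([z[0],z[1],0])*1000, o['ft_torque'])
E
python3 -c "
from h import *
tt();plan([.573,.038,.234],157.7)"
```

```text
tilt in tool xy [-47.67531848  80.58824054   8.84564596] [ 1.19844367  1.1855901  -0.16509742]
clk 74.85 p [0.5727 0.0362 0.2352] yaw 136.96 tilt [ 0.0902  0.0266 -0.9956] w 0.0169 F [ 3.7 -4.5  0.9] j [ 0.05  0.32  0.08  1.23  0.02 -0.77]
 shift [1.1 1.4 1.2]
 turn about tool z -20.74 j6 -0.7682404154376409
```

apply_moves(moves=[[[0, 0, 0, -5], [0, 0, 0, -5], [0, 0, 0, -5], [0, 0, 0, -4], [0, 0, 0, -2], [0, 0, 0, 0], [0, 0, 0, 0], [-3, 3, 0, 0], [-3, 3, 0, 0], [-3, 3, 0, 0]]])

```text
clock: 75.85
eef_pos: [0.5733, 0.0358, 0.2354]
tool_rot: [0.192, 0.981, 0.023, 0.028]
ft_force: [-8.3, -5.7, 6.8]
grip_width: 0.0173
```

apply_moves(moves=[[[-3, 3, 0, 0], [-3, 3, 0, 0], [-3, 3, 0, 0], [-3, 3, 0, 0], [-3, 3, 0, 0], [-3, 3, 0, 0], [0, 0, 0, 0], [0, 0, 0, 0], [0, 0, 0, 0], [0, 0, 0, 0]]])

```text
clock: 76.85
eef_pos: [0.5732, 0.0358, 0.2352]
tool_rot: [0.194, 0.981, 0.007, 0.007]
ft_force: [-0.9, -2.7, 0.6]
grip_width: 0.0173
```

```bash
python3 -c "
from h import *
tt();plan([.573,.038,.234],157.7)"
```

```text
tilt in tool xy [-11.58239425  16.2108375    0.3971008 ] [0.32876548 0.26285824 0.03740077]
clk 76.85 p [0.5732 0.0358 0.2352] yaw 157.59 tilt [ 0.0169  0.0106 -0.9998] w 0.0173 F [-0.9 -2.7  0.6] j [ 0.06  0.38  0.17  1.34  0.01 -1.12]
 shift [1.  2.  1.2]
 turn about tool z -0.11 j6 -1.1221025481793951
```

apply_moves(moves=[[[0, 0, 0, 0], [0, 0, 0, 0], [0, 0, 0, 0], [0, 0, 0, 0], [0, 0, -10, 0], [0, 0, -20, 0], [0, 0, -15, 0], [0, 0, -5, 6], [0, 0, 0, 6], [0, 0, 0, 6]]], hand=0)

```text
clock: 77.85
eef_pos: [0.5741, 0.0358, 0.2922]
tool_rot: [0.35, 0.937, 0.008, 0.01]
ft_force: [0.7, -0.3, 0.5]
grip_width: 0.043
```

apply_moves(moves=[[[0, 0, 0, 7], [0, 0, 0, 7], [0, 0, 0, 7], [0, 0, 0, 7], [0, 0, 0, 7], [0, 0, 0, 5], [0, 0, 0, 0], [0, 0, 0, 0], [0, 0, 0, 0], [0, 0, 0, 0]]])

```text
clock: 78.85
eef_pos: [0.5761, 0.0358, 0.3013]
tool_rot: [0.659, 0.752, 0.015, 0.01]
ft_force: [-0.5, -0.1, 0.9]
grip_width: 0.0428
```

```bash
python3 -c "
from h import *
plan([.464,.022,.28],97.7)"
```

```text
clk 78.85 p [0.5761 0.0358 0.3013] yaw 97.52 tilt [ 0.0358  0.009  -0.9993] w 0.0428 F [-0.5 -0.1  0.9] j [ 0.06  0.36  0.3   1.48  0.01 -0.07]
 shift [   0.9 -113.7   17.2]
 turn about tool z -0.18 j6 -0.07242664471146228
```

apply_moves(moves=[[[0, -12, 0, 0], [0, -16, 0, 0], [0, -18, 2, 0], [0, -18, 3, 0], [0, -18, 4, 0], [0, -16, 4, 0], [0, -12, 4, 0], [0, -5, 2, 0], [0, 0, 0, 0], [0, 0, 0, 0]]])

```text
clock: 79.85
eef_pos: [0.4594, 0.0203, 0.2775]
tool_rot: [0.657, 0.754, 0.016, 0.011]
ft_force: [0.2, -1.3, -0.1]
grip_width: 0.0423
```

```bash
python3 -c "
from h import *
plan([.464,.022,.19],97.7); knob('k4.png',(.464,.022,.186))"
```

```text
clk 79.85 p [0.4594 0.0203 0.2775] yaw 97.89 tilt [ 0.0376  0.009  -0.9993] w 0.0423 F [ 0.2 -1.3 -0.1] j [ 0.04  0.12 -0.07  1.34  0.01 -0.1 ]
 shift [ 0.8  1.5 87.6]
 turn about tool z 0.19 j6 -0.09815465167683801
pred px in crop 323.20000000000005 240.0 origin 243 157
```

View pics/k4.png

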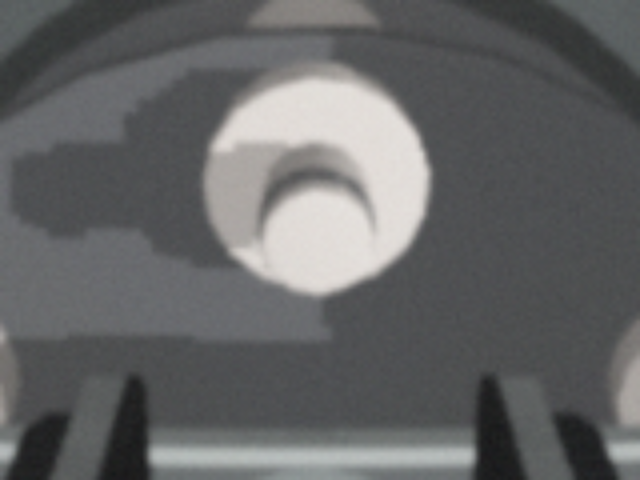

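apply_moves(moves=[[[0, 0, 8, 0], [0, 0, 12, 0], [0, 0, 12, 0], [0, 0, 12, 0], [0, 0, 12, 0], [0, 0, 12, 0], [0, 0, 8, 0], [0, 0, 5, 0], [0, 0, 0, 0], [0, 0, 0, 0]]])

```text
clock: 80.9
eef_pos: [0.4671, 0.0217, 0.19]
tool_rot: [0.656, 0.754, 0.016, 0.011]
ft_force: [0.4, 0.0, 0.3]
grip_width: 0.0429
```

```bash
python3 -c "
from h import *
plan([.464,.0217,.177],97.7)"
```

```text
clk 80.9 p [0.4671 0.0217 0.19  ] yaw 97.97 tilt [ 0.0381  0.0091 -0.9992] w 0.0429 F [0.4 0.  0.3] j [ 0.04  0.18 -0.22  1.12  0.01 -0.1 ]
 shift [ 0.4 -3.6 12.9]
 turn about tool z 0.27 j6 -0.09717537429153124
```

apply_moves(moves=[[[0, -2, 4, 0], [0, -1, 5, 0], [0, -1, 4, 0], [0, 0, 0, 0], [0, 0, 0, 0], [0, 0, 0, 0], [0, 0, 0, 0], [0, 0, 0, 0], [0, 0, 0, 0], [0, 0, 0, 0]]])

```text
clock: 81.9
eef_pos: [0.4647, 0.0212, 0.1778]
tool_rot: [0.656, 0.754, 0.017, 0.013]
ft_force: [-1.0, 0.9, -0.9]
grip_width: 0.0429
```

apply_moves(moves=[[[0, 0, 0, 0], [0, 0, 0, 0], [0, 0, 0, 0], [0, 0, 0, 0], [0, 0, 0, 0], [0, 0, 0, 0], [0, 0, 0, 0], [0, 0, 0, 0], [0, 0, 0, 0], [0, 0, 0, 0]]], hand=-1)

```text
clock: 82.9
eef_pos: [0.4648, 0.0215, 0.1781]
tool_rot: [0.656, 0.754, 0.018, 0.013]
ft_force: [-1.3, 1.1, 0.3]
grip_width: 0.0201
```

apply_moves(moves=[[[0, 0, -3, 0], [0, 0, -4, 0], [0, 0, -5, 0], [0, 0, -6, 0], [0, 0, -8, 0], [0, 0, -10, 0], [0, 0, -12, 0], [0, 0, -14, 0], [0, 0, -14, 0], [0, 0, -20, 0]]])

```text
clock: 83.9
eef_pos: [0.4588, 0.0199, 0.2803]
tool_rot: [0.656, 0.754, 0.016, 0.012]
ft_force: [0.4, 0.5, -1.3]
grip_width: 0.0199
```

```bash
python3 -c "
from h import *
plan([.376,.333,.28],97.7); traymatch()"
```

```text
clk 83.9 p [0.4588 0.0199 0.2803] yaw 97.96 tilt [ 0.0398  0.0085 -0.9992] w 0.0199 F [ 0.4  0.5 -1.3] j [ 0.04  0.12 -0.07  1.35  0.01 -0.1 ]
 shift [ 3.216e+02 -3.870e+01 -3.000e-01]
 turn about tool z 0.26 j6 -0.09972300694402887
tray shift px -1 0 score 0.819
tray shift px 0 0 score 0.963
tray shift px 0 0 score 0.85
```

apply_moves(moves=[[[20, -2, 0, 0], [35, -4, 0, 0], [40, -5, 0, 0], [40, -5, 0, 0], [40, -5, 2, 0], [40, -5, 4, 0], [40, -5, 6, 0], [30, -4, 8, 0], [20, -2, 10, 0], [5, 0, 10, 0]]])

```text
clock: 84.95
eef_pos: [0.3859, 0.3334, 0.2539]
tool_rot: [0.658, 0.752, 0.029, 0.021]
ft_force: [-0.7, -0.2, -1.6]
grip_width: 0.0202
```

```bash
python3 -c "
from h import *
plan([.376,.333,.054],97.7); traymatch()"
```

```text
clk 84.95 p [0.3859 0.3334 0.2539] yaw 97.58 tilt [ 0.0694  0.0153 -0.9975] w 0.0202 F [-0.7 -0.2 -1.6] j [ 0.73  0.21 -0.02  1.28 -0.04  0.6 ]
 shift [ -0.3 -24.  198.7]
 turn about tool z -0.12 j6 0.598878355675966
tray shift px 48 0 score 0.547
tray shift px 0 0 score 0.714
tray shift px 0 0 score 0.849
```

apply_moves(moves=[[[0, -4, 12, 0], [0, -4, 15, 0], [0, -3, 18, 0], [2, -2, 18, 0], [2, -2, 18, 0], [2, -2, 18, 0], [2, -2, 15, 0], [2, -1, 10, 0], [0, 0, 0, 0], [0, 0, 0, 0]]])

```text
clock: 86.0
eef_pos: [0.3773, 0.3325, 0.1269]
tool_rot: [0.663, 0.748, 0.028, 0.024]
ft_force: [-0.3, -0.3, -0.7]
grip_width: 0.0201
```

```bash
python3 -c "
from h import *
plan([.376,.333,.054],97.7)"
```

```text
clk 86.0 p [0.3773 0.3325 0.1269] yaw 96.87 tilt [ 0.0727  0.0102 -0.9973] w 0.0201 F [-0.3 -0.3 -0.7] j [ 0.75  0.29 -0.26  0.96 -0.04  0.63]
 shift [ 0.5 -6.6 72.6]
 turn about tool z -0.83 j6 0.6252016220741095
```

apply_moves(moves=[[[0, 0, 4, 0], [0, -1, 6, 0], [0, -1, 8, 0], [0, -1, 8, 0], [0, -1, 10, 0], [0, -1, 10, 0], [0, -1, 8, 0], [0, 0, 5, 0], [0, 0, 0, 0], [0, 0, 0, 0]]])

```text
clock: 87.0
eef_pos: [0.3766, 0.3329, 0.0639]
tool_rot: [0.663, 0.748, 0.029, 0.024]
ft_force: [-0.2, 0.2, -0.1]
grip_width: 0.02
```

```bash
python3 -c "
from h import *
plan([.376,.333,.054],97.7)"
```

```text
clk 87.0 p [0.3766 0.3329 0.0639] yaw 96.86 tilt [ 0.0747  0.0115 -0.9971] w 0.02 F [-0.2  0.2 -0.1] j [ 0.75  0.37 -0.35  0.79 -0.04  0.63]
 shift [ 0.2 -1.4  9.8]
 turn about tool z -0.84 j6 0.6270384543344488
```

apply_moves(moves=[[[0, 0, 4, 0], [0, -1, 4, 0], [0, 0, 2, 0], [0, 0, 0, 0], [0, 0, 0, 0], [0, 0, 0, 0], [0, 0, 0, 0], [0, 0, 0, 0], [0, 0, 0, 0], [0, 0, 0, 0]]])

```text
clock: 88.0
eef_pos: [0.3775, 0.3339, 0.0546]
tool_rot: [0.663, 0.747, 0.031, 0.024]
ft_force: [0.7, 0.1, -0.3]
grip_width: 0.0207
```

apply_moves(moves=[[[0, 0, 0, 0], [0, 0, 0, 0], [0, 0, 0, 0], [0, 0, 0, 0], [0, 1, -8, 0], [0, 1, -15, 0], [0, 1, -25, 0], [0, 0, -35, 0], [0, 0, -40, 0], [0, 0, -30, 0]]], hand=-0.35)

```text
clock: 89.0
eef_pos: [0.3662, 0.3296, 0.2104]
tool_rot: [0.663, 0.747, 0.026, 0.024]
ft_force: [0.3, 0.4, 0.1]
grip_width: 0.0273
```

```bash
python3 -c "
from h import *
plan([.573,.037,.29],157.7)"
```

```text
clk 89.0 p [0.3662 0.3296 0.2104] yaw 96.83 tilt [ 0.0701  0.007  -0.9975] w 0.0273 F [0.3 0.4 0.1] j [ 0.76  0.2  -0.14  1.17 -0.04  0.64]
 shift [-315.3  175.7  -66.9]
 turn about tool z -60.87 j6 0.6375888889971124
```

apply_moves(moves=[[[-10, 6, -35, 0], [-25, 14, -25, 0], [-35, 20, 0, 0], [-38, 21, 0, 0], [-40, 22, 0, 0], [-40, 22, 0, 0], [-40, 22, 0, 0], [-38, 22, 0, 0], [-28, 15, 0, 0], [-15, 8, 0, 0]]], hand=0)

```text
clock: 90.0
eef_pos: [0.5782, 0.0364, 0.3017]
tool_rot: [0.66, 0.75, 0.038, 0.028]
ft_force: [-0.3, -0.0, -0.6]
grip_width: 0.0425
```

apply_moves(moves=[[[0, 0, 0, -6], [0, 0, 0, -8], [0, 0, 0, -8], [0, 0, 0, -8], [0, 0, 0, -8], [0, 0, 0, -8], [0, 0, 0, -7], [0, 0, 0, -6], [0, 0, 0, 0], [0, 0, 0, 0]]])

```text
clock: 91.0
eef_pos: [0.5786, 0.0309, 0.3068]
tool_rot: [0.189, 0.981, 0.018, 0.045]
ft_force: [-0.2, 0.6, 0.3]
grip_width: 0.0427
```

```bash
python3 -c "
from h import *
plan([.5733,.037,.235],157.7)"
```

```text
clk 91.0 p [0.5786 0.0309 0.3068] yaw 158.03 tilt [ 0.0946  0.0176 -0.9954] w 0.0427 F [-0.2  0.6  0.3] j [ 0.05  0.31  0.25  1.41  0.01 -1.14]
 shift [13.   0.  71.1]
 turn about tool z 0.33 j6 -1.1420114246524413
```

apply_moves(moves=[[[3, 0, 8, 0], [3, 0, 10, 0], [2, 0, 12, 0], [2, 0, 12, 0], [1, 0, 12, 0], [1, 0, 8, 0], [1, 0, 3, 0], [0, 0, 0, 0], [0, 0, 0, 0], [0, 0, 0, 0]]])

```text
clock: 92.0
eef_pos: [0.5697, 0.0378, 0.2344]
tool_rot: [0.192, 0.98, 0.017, 0.043]
ft_force: [-0.4, -0.6, -0.0]
grip_width: 0.0429
```

```bash
python3 -c "
from h import *
plan([.5733,.037,.235],157.7)"
```

```text
clk 92.0 p [0.5697 0.0378 0.2344] yaw 157.67 tilt [ 0.0908  0.0175 -0.9957] w 0.0429 F [-0.4 -0.6 -0. ] j [ 0.06  0.32  0.07  1.23  0.01 -1.12]
 shift [-3.7  0.7 -0.3]
 turn about tool z -0.03 j6 -1.1223506210343641
```

apply_moves(moves=[[[-3, 0, 0, 0], [0, 0, 0, 0], [0, 0, 0, 0], [0, 0, 0, 0], [0, 0, 0, 0], [0, 0, 0, 3], [0, 0, 0, 5], [0, 0, 0, 6], [0, 0, 0, 6], [0, 0, 0, 6]]], hand=-1)

```text
clock: 93.0
eef_pos: [0.5733, 0.0366, 0.236]
tool_rot: [0.415, 0.909, 0.027, 0.038]
ft_force: [1.4, 0.5, -0.7]
grip_width: 0.0174
```

apply_moves(moves=[[[0, 0, 0, 5], [0, 0, 0, 6], [0, 0, 0, 6], [0, 0, 0, 6], [0, 0, 0, 5], [0, 0, 0, 4], [0, 0, 0, 2], [0, 0, 0, 0], [0, 0, 0, 0], [0, 0, 0, 0]]])

```text
clock: 94.0
eef_pos: [0.5734, 0.0369, 0.2358]
tool_rot: [0.669, 0.742, 0.036, 0.031]
ft_force: [0.3, 0.3, 0.1]
grip_width: 0.0171
```

```bash
python3 -c "
from h import *
tt();plan([.573,.037,.234],97.7)"
```

```text
tilt in tool xy [ 2.33872321 93.53271209  8.83183924] [-0.53108974  0.22502908  0.14300158]
clk 94.0 p [0.5734 0.0369 0.2358] yaw 95.9 tilt [ 0.0932  0.012  -0.9956] w 0.0171 F [0.3 0.3 0.1] j [ 0.06  0.32  0.08  1.23  0.01 -0.04]
 shift [ 0.2 -0.5  1.7]
 turn about tool z -1.8 j6 -0.04141738864547733
```

apply_moves(moves=[[[0, 0, 0, -1], [0, 0, 0, -1], [0, 0, 0, 0], [0, 0, 0, 0], [0, 0, 0, 0], [0, 0, 0, 0], [0, 0, 0, 0], [0, 0, 0, 0], [0, 0, 0, 0], [0, 0, 0, 0]]])

```text
clock: 95.0
eef_pos: [0.5734, 0.0369, 0.2357]
tool_rot: [0.656, 0.754, 0.035, 0.031]
ft_force: [-0.2, 1.1, 0.8]
grip_width: 0.0173
```

apply_moves(moves=[[[0, 0, 0, 0], [0, 0, 0, 0], [0, 0, 0, 0], [0, 0, 0, 0], [0, 1, -10, 0], [0, 1, -20, 0], [0, 1, -25, 0], [0, 0, -30, 0], [-10, 0, -20, 0], [-20, 0, -10, 0]]], hand=0)

```text
clock: 96.0
eef_pos: [0.5687, 0.0071, 0.3569]
tool_rot: [0.654, 0.755, 0.036, 0.03]
ft_force: [0.9, 0.2, -0.1]
grip_width: 0.0429
```

apply_moves(moves=[[[-30, -20, 0, 0], [-40, -20, 0, 0], [-40, -20, 0, 0], [-40, -20, 0, 0], [-40, -20, 0, 0], [-40, -20, 0, 0], [-30, -20, 0, 0], [-20, -10, 0, 0], [0, 0, 0, 0], [0, 0, 0, 0]]])

```text
clock: 97.0
eef_pos: [0.4599, -0.3047, 0.3542]
tool_rot: [0.653, 0.755, 0.04, 0.039]
ft_force: [-0.5, -0.0, -0.2]
grip_width: 0.0428
```

```bash
python3 -c "
from h import *
plan([.573,.037,.3]); t=snap('top','tf.png'); traymatch()
cv2.imwrite('pics/cf.png',cv2.resize(t['color'][85:295,140:400,::-1],None,fx=2.85,fy=2.85,interpolation=cv2.INTER_CUBIC))"
```

```text
clk 97.0 p [ 0.4599 -0.3047  0.3542] yaw 98.23 tilt [ 0.1119  0.0089 -0.9937] w 0.0428 F [-0.5 -0.  -0.2] j [-0.62  0.26  0.3   1.52  0.07 -0.76]
 shift [322.4 154.   69.5]
tray shift px 0 0 score 0.82
tray shift px 0 0 score 0.945
tray shift px 0 0 score 0.85
```

View pics/cf.png

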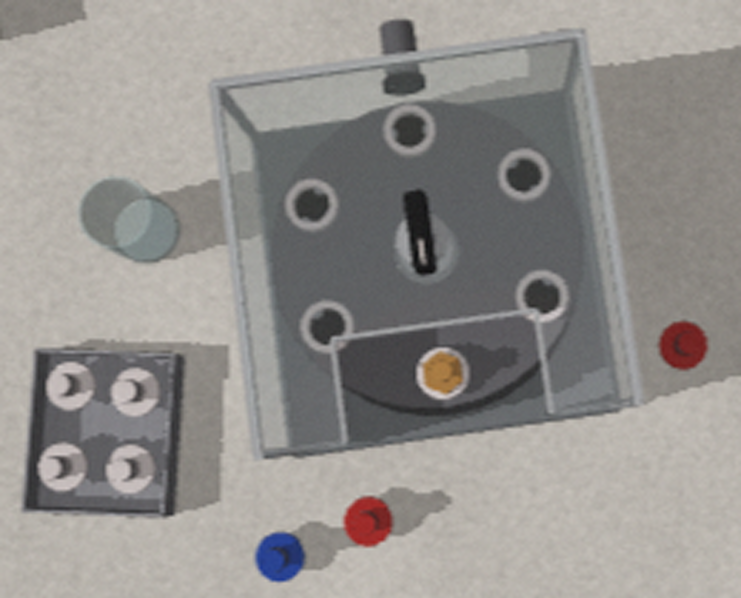

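```bash
python3 -c "
from h import *
t=cams.camera('top'); P=lambda u,v,z: atz(t,140+(u+.5)/2.85-.5,85+(v+.5)/2.85-.5,z)
print('nut',P(442,371,.185),'opposite rim',P(409,130,.15),P(442,371,.185)-P(409,130,.15), telemetry.get_obs()['joint_vel'])
workorder.job_done()"
```

```text
nut [0.4644 0.0223 0.185 ] opposite rim [0.6815 0.0529 0.15  ] [-0.2171 -0.0306  0.035 ] [ 0.01135737 -0.00074403 -0.00376762 -0.00269226  0.00123231 -0.00171165]
the job is handed in; nothing more can be done
```

The job is handed in: all four caps that were on the rotor stand side by side in the rinse tray, and the reference vessel has clicked in at the opening. No verdict was reported. It took about 97 s of the 210 s allowed.

**What was done:** Vessels 1, 2, 3 and 5 carried caps; vessel 4 was already open. The rotor started about 4.5° off a click stop, so I clicked it in first, then pulled the caps in the order 3, 2, 1, 5. The last turn was one click back to bring the reference vessel to the opening.

**Last checks:**
- **Caps:** the final top picture shows all five vessels open and the four caps upright on the tray floor. The tray had not moved in any check.
- **Reference vessel:** the brass nut measured at (0.464, 0.022) m, within about 1 mm of where the caps sat when clicked in. The line from the opposite vessel ran at 8.0°, against about 7.7° for the stand.
- **Robot:** the gripper was clear of everything and open, with about 0 N on the wrist.
- **Bystanders:** the beaker had not moved in the final picture. The crucible and wash bottle were outside that crop, so I did not look at them again at the end; no move came near them at their height.

**What went wrong on the way:** the tool tilted gradually during fast moves. One stop-and-go descent tilted it by about 9° in one go, with no contact to explain it. I levelled it by pushing gently against the gripped handle. It had tilted about 6° again by the end, with no effect on the placing.

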